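# Dry the sink saddles on the heated rail

### The arm

A 7-joint arm with a two-finger parallel gripper is mounted at the origin on the work surface. World frame = base frame: x ahead of the robot, y to its left, z up, the work surface at z = 0. Lengths are in m, angles in degrees, forces in N, time in s.
With the tool pointing down it reaches from about 0.425 to 0.875 m from the base axis. Payload 4.7 kg.
Tool frame: the origin (TCP) lies at the centre of the arm's flange, where the gripper is bolted on; the fingertips stand 182 mm ahead of it and the grasp point (between the pads) lies 164 mm ahead of it (env.grip_depth is the distance from the TCP to the grasp point, in m); z points along the fingers, y is the line along which they close (so a half turn about z gives the same grasp; the last joint's range is limited). The gripper opens to 87 mm and grips with 3 to 60 N. Pads are 19 mm wide; open, the fingers measure 117 mm over their backs; the gripper's body (75 mm by 190 mm) begins 51 mm behind the grasp point.
Start: joints at [-65.483, 18.392, -4.016, 83.108, 1.295, 78.541, -3.26], TCP at [0.261, 0.595, 0.405] pointing down, gripper open.
Joint ranges: [-163.93, 163.93], [-17.29, 119.83], [-79.2, 71.16], [3.27, 140.29], [-89.18, 269.18], [5.43, 117.66], [-154.24, 154.24]. Speed limits (degrees/s): [147.25, 147.25, 180, 180, 180, 180, 180].

### API

Orientations are given as [roll, pitch, yaw] about the fixed x, y, z axes, in that order (R = Rz(yaw) Ry(pitch) Rx(roll)).
In Python, from cell import env gives the robot as it stands. The module is installed in compiled form; this text tells all that it offers.
- The arm moves only by the tool send_rows, never from a script. Its arguments are lists of equal length, an entry for each row: "xyz": the shift along the tool's x, y, z in m, a list of three; "rotation": the turn, a rotation vector about the tool's x, y, z in rad, a list of three; "jaw": the opening, from 0 (shut) to 1 (fully open). A call has 1 to 20 rows; each row shifts and turns the commanded pose from where the row before left it, along the tool's axes as they then stand; what a row does not reach is not made up. A row lasts 1/10 s, in which the tool goes at most 50 mm and 8.59 degrees, less where a joint would pass 70% of its speed; a pose out of reach is approached as far as the arm can. A call is refused whole if a number of a shift passes 0.05 or a number of a turn 0.15, either way. A call with a gripper value outside its range is refused whole. The fingers move at their own pace and stop on an object; "newtons" is the grip in N (left out, the last holds). Time passes only in rows, so rows that do not move let the fingers close. It gives the time, the measured TCP pose, the force, the opening and the grip force at its end, in the units of the state.
- env.get_obs(): the state, without advancing time (a new reading comes with each control period).
- env.read_camera(name): name is "scene" or "top" or "wrist"; returns a dict with "image" (384x512x3 uint8, blue, green, red), "fx", "fy", "cx", "cy" (pixels), "R" (3x3) and "t" (3): a world point X has camera coordinates R X + t. Camera axes: x right, y down, z forward; pixel columns grow to the right and rows downward; lengths in m; the calibration is good to about 2 mm. The wrist camera is an equidistant fisheye: a pixel r from the principal point sees the ray r / f radians off the axis. A picture is of the moment at which its call begins. There is no depth.
- env.sign_off(): hands the job in; it is judged then, once.
The state is a dict: "time_s": time; "qpos": joint angles; "joint_velocities": joint speeds; "effort": joint torques, N m; "tool_pos": TCP position; "tool_rot": TCP orientation; "force": force on the tool from outside, world axes, zero at the start; "wrist_torque": the same for the moment, N m; "grip_width": finger opening in m; "grasp_force": force on a finger pad.
Only numpy, scipy, OpenCV 4.12 (cv2) and the standard library are available. Lean on these libraries where they do the work, as an engineer would, in place of code of your own. Each camera call takes 0.05 s, during which the arm holds its last target. There are 200 camera calls.

### The job

Hang every washed sink saddle that is standing on the worktop astride the bar of the drying rail, one leg each side and left hanging still. Then take the press pin from its block in the little drawer and push the recessed start button of the rail's timer all the way down with the pin's tip, put the pin back fully into its block and shut the drawer, leaving the other kitchen things alone.

Things in the scene. Friction and masses are not known exactly. Their poses are not given: they have to be found in the camera images.
- saddle_red: Red plastic sink saddle, an upside-down U: 44 along y, 78 along x, 96 tall, 90 g. Two legs 4 thick, 30 apart inside; flat bridge on top (66 to 70 above the feet), its inner corners filled at 45 deg to a V roof; on it a grip fin 10 thick (x), 32 long (y), 70 to 96 above the feet. A pocket outside each foot, 20 out, 26 high. Origin: centre of its underside, between the feet; z up. May be absent.
- saddle_red_crook (a point): Middle of the underside of the bridge of the red saddle (66 above its feet): the spot that rests on the bar.
- saddle_yellow: Yellow plastic sink saddle, an upside-down U: 44 along y, 78 along x, 96 tall, 90 g. Two legs 4 thick, 30 apart inside; flat bridge on top (66 to 70 above the feet), its inner corners filled at 45 deg to a V roof; on it a grip fin 10 thick (x), 32 long (y), 70 to 96 above the feet. A pocket outside each foot, 20 out, 26 high. Origin: centre of its underside, between the feet; z up. May be absent.
- saddle_yellow_crook (a point): Middle of the underside of the bridge of the yellow saddle (66 above its feet): the spot that rests on the bar.
- saddle_green: Green plastic sink saddle, an upside-down U: 44 along y, 78 along x, 96 tall, 90 g. Two legs 4 thick, 30 apart inside; flat bridge on top (66 to 70 above the feet), its inner corners filled at 45 deg to a V roof; on it a grip fin 10 thick (x), 32 long (y), 70 to 96 above the feet. A pocket outside each foot, 20 out, 26 high. Origin: centre of its underside, between the feet; z up. May be absent.
- saddle_green_crook (a point): Middle of the underside of the bridge of the green saddle (66 above its feet): the spot that rests on the bar.
- saddle_white: White plastic sink saddle, an upside-down U: 44 along y, 78 along x, 96 tall, 90 g. Two legs 4 thick, 30 apart inside; flat bridge on top (66 to 70 above the feet), its inner corners filled at 45 deg to a V roof; on it a grip fin 10 thick (x), 32 long (y), 70 to 96 above the feet. A pocket outside each foot, 20 out, 26 high. Origin: centre of its underside, between the feet; z up. May be absent.
- saddle_white_crook (a point): Middle of the underside of the bridge of the white saddle (66 above its feet): the spot that rests on the bar.
- saddle_blue: Blue plastic sink saddle, an upside-down U: 44 along y, 78 along x, 96 tall, 90 g. Two legs 4 thick, 30 apart inside; flat bridge on top (66 to 70 above the feet), its inner corners filled at 45 deg to a V roof; on it a grip fin 10 thick (x), 32 long (y), 70 to 96 above the feet. A pocket outside each foot, 20 out, 26 high. Origin: centre of its underside, between the feet; z up. May be absent.
- saddle_blue_crook (a point): Middle of the underside of the bridge of the blue saddle (66 above its feet): the spot that rests on the bar.
- rail_mid (a point): Middle of the axis of the heated drying rail's horizontal steel bar, 140 above the worktop. The bar is 12 in diameter, 340 long between the centres of its two end posts (16 in diameter, round feet of 70), and runs along this point's y axis. The rail is fixed.
- timer: Fixed white timer box of the rail on the worktop, 110 (x) by 70 (y) by 50 high, black display on its top. Origin: centre of its underside. A round hole of 18 in the top face, centred 25 from the middle towards the box's own -x, holds the recessed start button.
- start_top (a point): Centre of the top of the red start button (15 in diameter), 8 below the timer's top face, pressed downwards.
- start (a joint): Start button travel in m: 0 is up, 0.005 fully pressed. It springs back; full travel takes about 5 N.
- cabinet: Fixed small wooden cabinet with one drawer, 220 (x) by 180 (y) by 120 high, front facing its own -x. Origin: centre of its underside.
- cabinet_drawer0_handle (a point): Middle of the drawer's handle: a level steel bar 11 thick and 90 long along the cabinet's y, its axis 35 in front of the drawer front, about 100 above the worktop. Moves with the drawer.
- cabinet_drawer0 (a joint): How far the drawer is pulled out in m, along the cabinet's own -x: 0 shut, about 0.149 fully out. It stays where left.
- pin: The press pin: a steel shaft 8 in diameter and 34 long with a bevelled tip, below an orange square head 16 by 16 by 32 high; 66 long in all, 40 g. Origin: centre of the tip's end; z points from the tip to the head (the head's middle is 50 up). At the start it stands in its wooden block in the shut drawer, tip down.
- block_hole (a point): Mouth centre of the hole (13 in diameter, 36 deep) in the top of the dark wooden pin block (40 by 40 by 40) fixed in the drawer. About 62 above the worktop, 63 behind the drawer's outer face. The head of the seated pin rests on the block's top, so that the tip is 34 below this point.
- mug: Bystander: blue mug, 80 across, 90 high. Leave alone.
- glass: Bystander: drinking glass, 64 across, 100 high. Leave alone.
- jar: Bystander: amber jar, 60 across, 80 high. Leave alone.
- soap: Bystander: green washing-up bottle, 56 across, 170 high. Leave alone.
- bowl: Bystander: white bowl, 110 across, 50 high. Leave alone.
Things that resemble listed ones, but are neither listed nor needed, are in the scene too. Of the things shaped like the saddle_blue, the blue one is meant.

How it is judged:
By the outcome, as a careful person would: the job done as asked, in the order asked, and still so for the second after the job is handed in, with the robot touching nothing.
Of saddle_red, saddle_yellow, saddle_green, saddle_white, saddle_blue only 3 to 5 are there at a start; the rules pass over those that are not, and their reading is None.
At some moment in a run one of saddle_red, saddle_yellow, saddle_green, saddle_white, saddle_blue may be knocked a few centimetres aside while the robot is not near it.
It also fails if it takes over 210 s, if anything falls off the work surface, if the arm or the gripper's body presses on something with over 40 N, if the wrist force passes 120 N, or if a joint passes its speed limit or range.

## Working session

There is one attempt and no reset: what is moved stays moved. The work goes in short steps, Python scripts to look and compute and a tool call to move; the robot and the scene stay as the last step left them, time stands still between calls to the robot, and variables do not carry over. Pictures are saved under pics/ and viewed, at most 16 in all, crops included, and the job is handed in when it is done.

Besides the shell and the picture viewer there is one more tool, called by a JSON object that holds its "name" and its "arguments", one argument or row to a line. send_rows: Moves the arm, as the interface text tells. Its arguments: {"type":"object","properties":{"xyz":{"type":"array"},"rotation":{"type":"array"},"jaw":{"type":"array"},"newtons":{"type":"number"}},"required":["xyz","rotation","jaw"]}

```bash
mkdir -p pics
cat > h.py <<'E'
import numpy as np, cv2
from cell import env
def snap(n,f):
    c=env.read_camera(n); cv2.imwrite(f'pics/{f}.png',c['image'])
    np.savez(f'pics/{f}.npz',**c); return c
def load(f): return dict(np.load(f'pics/{f}.npz'))
def ray(c,u,v,fish=False):
    x=(u-c['cx'])/c['fx'];y=(v-c['cy'])/c['fy']
    if fish:
        r=np.hypot(x,y); d=np.array([x/r*np.sin(r),y/r*np.sin(r),np.cos(r)]) if r>1e-9 else np.array([0,0,1.])
    else: d=np.array([x,y,1.])
    R=c['R']; o=-R.T@c['t']; d=R.T@d; return o,d/np.linalg.norm(d)
def plane(c,u,v,z,fish=False):
    o,d=ray(c,u,v,fish); return o+d*(z-o[2])/d[2]
def tri(*rs):
    A=sum(np.eye(3)-np.outer(d,d) for o,d in rs); b=sum((np.eye(3)-np.outer(d,d))@o for o,d in rs)
    p=np.linalg.solve(A,b); return p,[np.linalg.norm(np.cross(p-o,d)) for o,d in rs]
def proj(c,X,fish=False):
    p=c['R']@np.asarray(X)+c['t']
    if fish:
        r=np.hypot(p[0],p[1]); th=np.arctan2(r,p[2]); p=np.array([p[0]/r*th,p[1]/r*th,1])
    return c['fx']*p[0]/p[2]+c['cx'],c['fy']*p[1]/p[2]+c['cy']
E
python3 - <<'E'
from h import *
for n in ['scene','top','wrist']:
    c=snap(n,n+'0'); print(n,c['fx'],c['fy'],c['cx'],c['cy'],-c['R'].T@c['t'],c['R'][2])
o=env.get_obs(); print(o)
a=cv2.imread('pics/scene0.png');b=cv2.imread('pics/top0.png')
E
```

```text
scene 388.8334407250707 388.8334407250707 256.27567669626006 197.6046257252163 [1.02624896 0.46731119 0.95364216] [-0.46554177 -0.39750283 -0.79073533]
top 402.73179228459844 402.73179228459844 261.47055731212805 192.46732128152976 [0.29473482 0.01912522 1.12702876] [ 0.23331635  0.00779031 -0.97236968]
wrist 297.3186396354542 297.3186396354542 258.0197220790101 187.567167833192 [0.18998904 0.62547108 0.38426395] [ 0.255294   -0.11465754 -0.96004095]
{'time_s': 0.15, 'qpos': array([-65.48294166,  18.42792109,  -4.01313667,  83.1585559 ,
         1.29590482,  78.54143044,  -3.26169325]), 'joint_velocities': array([-0.07187134, -0.05042297,  0.03168764, -0.29562373,  0.04930126,
        0.04869681,  0.00703871]), 'effort': array([-2.37845616e-04, -4.91801155e+01, -4.04633945e-01, -3.12873423e+01,
       -6.40731817e-02,  4.04579728e-02,  1.12721502e-04]), 'tool_pos': array([0.26135222, 0.59497347, 0.40393047]), 'tool_rot': array([-1.79917350e+02,  6.74630084e-03,  1.56288548e+02]), 'force': array([0.32713453, 0.08370144, 0.76460776]), 'wrist_torque': array([ 0.02523777, -0.02866892, -0.00147128]), 'grasp_force': 0.0, 'grip_width': 0.08726884252131534}
```

Run:
```python
import cv2
for n in ['scene0','top0']:
    cv2.imwrite(f'pics/{n}_b.png',cv2.resize(cv2.imread(f'pics/{n}.png'),(800,600),interpolation=cv2.INTER_CUBIC))
```

```text
(no output)
```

View pics/scene0_b.png

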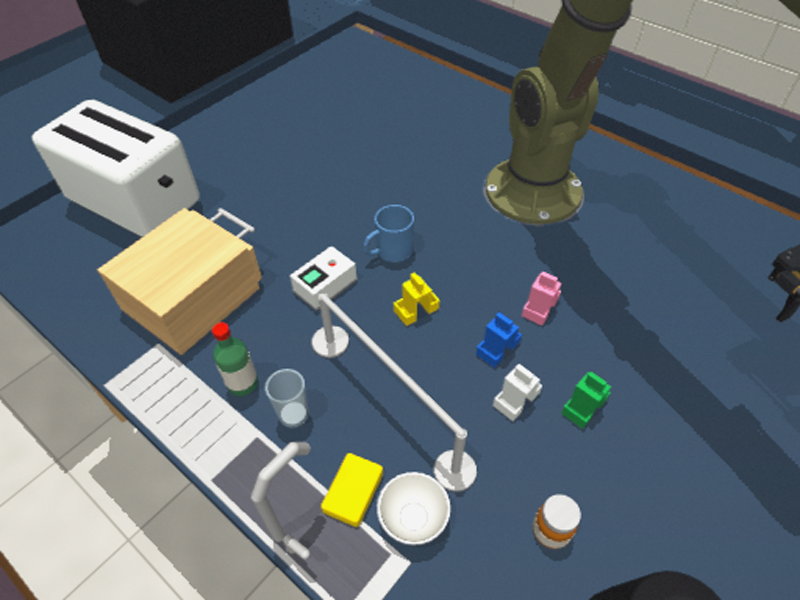

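View pics/top0_b.png

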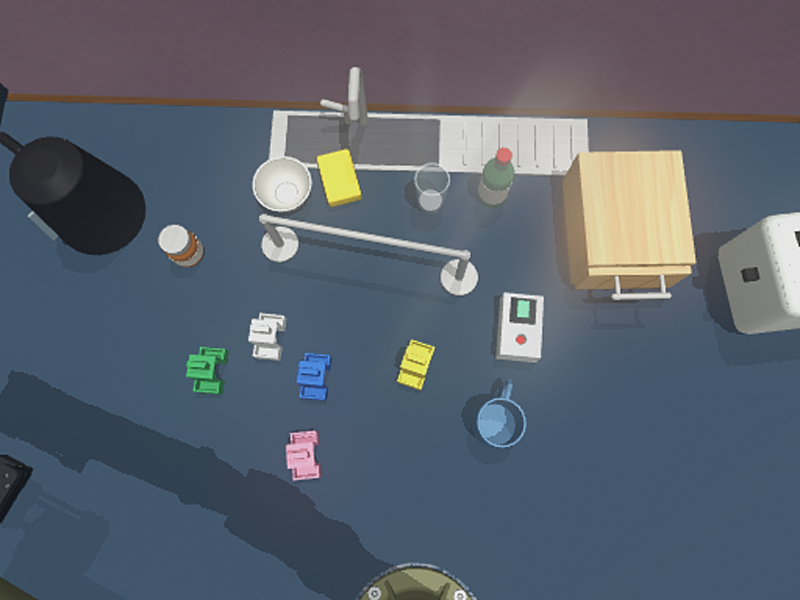

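The two views show, in top-view pixels at 800x600:
- **Saddle-shaped things:** green (206,370), white (266,337), blue (313,376), yellow (416,364) and pink (302,455). Pink is not listed, so it is the look-alike. Red is absent.
- **Other lookalikes:** the yellow sponge (340,177) and blue mug (500,420) could confuse the colour masks.
- **Fixtures:** rail bar (263,219)–(467,255), timer button (521,340), drawer handle (642,295).

I choose green, white, blue and yellow, and check them in one crop.

```bash
cat >> h.py <<'E'
BOX={'green':((50,60,40),(75,255,255)),'blue':((105,150,90),(122,255,255)),'yellow':((22,150,90),(32,255,255)),'white':((0,0,120),(179,60,255)),'pink':((150,60,90),(179,200,255))}
def comps(img,col,lo=60):
    m=cv2.inRange(cv2.cvtColor(img,cv2.COLOR_BGR2HSV),*map(np.array,BOX[col]))
    n,l,s,c=cv2.connectedComponentsWithStats(m); return [(tuple(s[i][:5]),tuple(c[i].round(1)),(l==i)) for i in range(1,n) if s[i][4]>lo]
E
python3 - <<'E'
from h import *
T=load('top0');S=load('scene0');k=.64
def pr(n,a,b):
    p,e=tri(ray(T,a[0]*k,a[1]*k),ray(S,b[0]*k,b[1]*k)); print(n,p.round(3),np.round(e,4),'r',np.hypot(p[0],p[1]).round(3))
pr('barL',(263,219),(460,434));pr('barR',(467,255),(325,299))
pr('button',(521,340),(333,263))
pr('hL',(614,296),(250,232));pr('hR',(670,295),(215,221))
for nm,a,b in [('green',(201,367),(597,381)),('white',(263,334),(521,373)),('blue',(311,373),(506,323)),('yellow',(418,363),(417,284)),('pink',(297,455),(548,279))]:
    pr(nm+' fin',a,b)
for n in BOX:
    for f,c in (('top',T),('scene',S)): print(n,f,[(x[0],x[1]) for x in comps(c['image'],n)])
a=T['image'][210:315,110:290];b=S['image'][165:275,245:395]
a=cv2.resize(a,(790,461),interpolation=cv2.INTER_CUBIC)
cv2.imwrite('pics/crop1.png',a)
E
```

```text
barL [0.666 0.274 0.135] [0.0013 0.0013] r 0.72
barR [ 0.612 -0.064  0.133] [0.0041 0.0041] r 0.615
button [ 0.49  -0.169  0.045] [0.0012 0.0012] r 0.518
hL [ 0.563 -0.32   0.092] [0.0001 0.0001] r 0.648
hR [ 0.574 -0.426  0.066] [0.0005 0.0005] r 0.715
green fin [0.42  0.374 0.078] [0.0033 0.0033] r 0.562
white fin [0.482 0.271 0.074] [0.0017 0.0017] r 0.553
blue fin [0.416 0.189 0.077] [0.0036 0.0036] r 0.457
yellow fin [0.441 0.009 0.07 ] [0.0005 0.0005] r 0.441
pink fin [0.284 0.198 0.085] [0.0001 0.0001] r 0.346
green top [((np.int32(331), np.int32(192), np.int32(8), np.int32(11), np.int32(79)), (np.float64(334.5), np.float64(197.1))), ((np.int32(119), np.int32(222), np.int32(27), np.int32(30), np.int32(562)), (np.float64(131.9), np.float64(236.2)))]
green scene [((np.int32(137), np.int32(215), np.int32(22), np.int32(24), np.int32(379)), (np.float64(147.3), np.float64(226.9))), ((np.int32(360), np.int32(238), np.int32(31), np.int32(36), np.int32(617)), (np.float64(374.9), np.float64(255.0)))]
blue top [((np.int32(190), np.int32(226), np.int32(22), np.int32(30), np.int32(500)), (
[... 3745 characters left out ...]
nt32(335), np.int32(23), np.int32(16), np.int32(92)), (np.float64(350.7), np.float64(345.0))), ((np.int32(202), np.int32(360), np.int32(21), np.int32(20), np.int32(111)), (np.float64(210.5), np.float64(368.3)))]
pink top [((np.int32(186), np.int32(276), np.int32(18), np.int32(16), np.int32(126)), (np.float64(195.3), np.float64(280.7))), ((np.int32(184), np.int32(287), np.int32(15), np.int32(10), np.int32(83)), (np.float64(190.8), np.float64(291.4))), ((np.int32(187), np.int32(294), np.int32(18), np.int32(12), np.int32(124)), (np.float64(195.8), np.float64(301.2)))]
pink scene [((np.int32(334), np.int32(174), np.int32(25), np.int32(34), np.int32(528)), (np.float64(346.5), np.float64(190.4)))]
```

View pics/crop1.png

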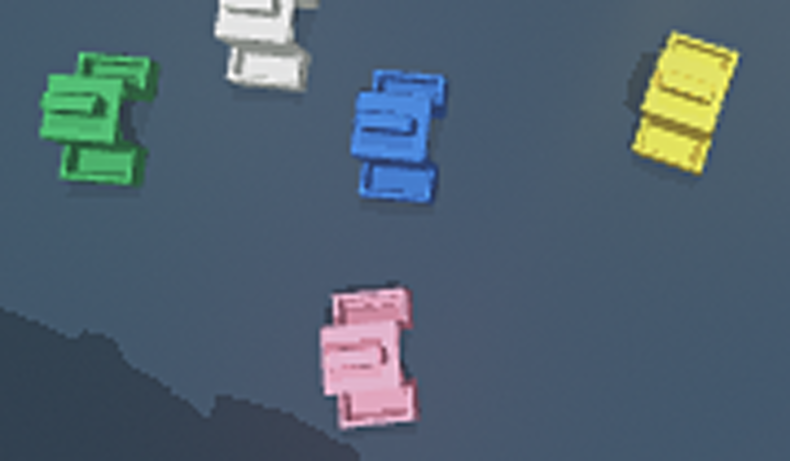

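Crop: blue (390,128), green (85,110), white (260,15) and yellow (690,95) are listed. The pink one (362,362) is the look-alike and stays. Triangulated fin heights and reaches are plausible, so I move the wrist over them.

{"name": "send_rows", "arguments": {
  "xyz": [
    [-0.0283,-0.0218,-0.0042],
    [-0.0283,-0.0218,-0.0042],
    [-0.0283,-0.0218,-0.0042],
    [-0.0283,-0.0218,-0.0042],
    [-0.0283,-0.0218,-0.0042],
    [-0.0283,-0.0218,-0.0042],
    [-0.0283,-0.0218,-0.0042],
    [-0.0283,-0.0218,-0.0042],
    [-0.0283,-0.0218,-0.0042],
    [-0.0283,-0.0218,-0.0042],
    [-0.0283,-0.0218,-0.0042],
    [0,0,0],
    [0,0,0],
    [0,0,0],
    [0,0,0],
    [0,0,0],
    [0,0,0],
    [0,0,0],
    [0,0,0],
    [0,0,0]
  ],
  "rotation": [
    [0,0,0],
    [0,0,0],
    [0,0,0],
    [0,0,0],
    [0,0,0],
    [0,0,0],
    [0,0,0],
    [0,0,0],
    [0,0,0],
    [0,0,0],
    [0,0,0],
    [0,0,0.1446],
    [0,0,0.1446],
    [0,0,0.1446],
    [0,0,0.1446],
    [0,0,0.1446],
    [0,0,0.1446],
    [0,0,0.1446],
    [0,0,0.1446],
    [0,0,0]
  ],
  "jaw": [1,1,1,1,1,1,1,1,1,1,1,1,1,1,1,1,1,1,1,0.5]
}}

```text
time_s: 2.15
tool_pos: [0.4499, 0.2503, 0.4507]
tool_rot: [-180.0, 0.0, 90.0]
force: [0.6, 1.2, -1.2]
grip_width: 0.0835
grasp_force: 0.0
```

Run:
```python
from h import *
c=snap('wrist','w1'); print(env.get_obs()['tool_pos'],env.get_obs()['tool_rot'])
cv2.imwrite('pics/w1_b.png',cv2.resize(c['image'],(800,600),interpolation=cv2.INTER_CUBIC))
```

```text
[0.44991388 0.25033875 0.45076032] [-1.79983087e+02  1.13604826e-02  9.01835273e+01]
```

View pics/w1_b.png

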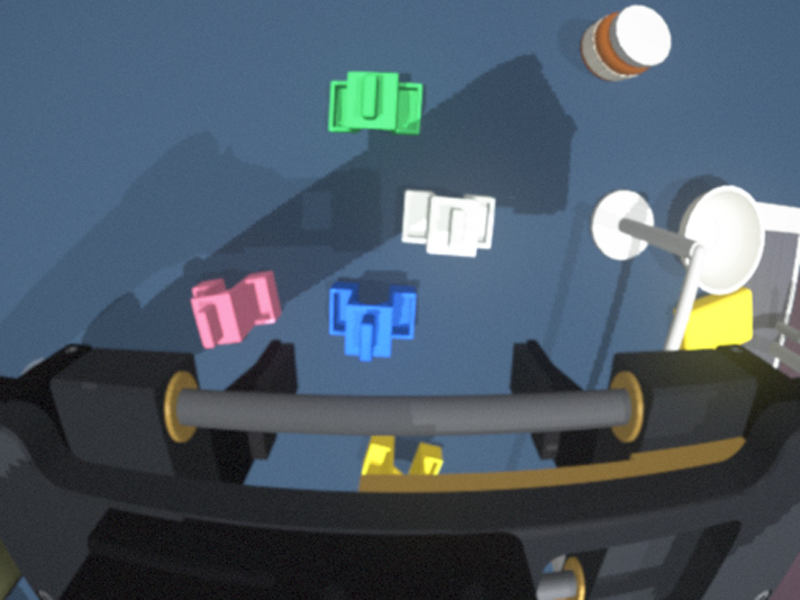

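Wrist view at 800x600, with image right = +x and up = +y: green (375,102), white (450,222), blue (372,320), yellow (400,460, partly hidden), and pink left alone at (235,310). I take the fin and pocket points from here and from the top view, and compare.

Run:
```python
from h import *
T=load('top0');W=load('w1')
C=lambda u,v:(110+u/4.389,210+v/4.389)
K=lambda u,v:(u*.64,v*.64)
pk={'green':[C(118,73),C(102,165)],'blue':[C(412,90),C(398,182)],'yellow':[C(703,52),C(668,145)],'white':[K(271,320),K(264,352)]}
wp={'green':[K(409,107),K(340,106)],'blue':[K(404,310),K(342,308)],'white':[K(484,221),K(416,217)]}
for n in pk:
    for c,d,f in ((T,pk,0),(W,wp,1)):
        if n in d:
            a,b=[plane(c,*q,.02,f) for q in d[n]]; print(n,'W' if f else 'T','origin',((a+b)/2)[:2].round(4),'len',np.linalg.norm(a-b).round(3),'yaw',np.degrees(np.arctan2(*(a-b)[[1,0]])).round(1))
fin={'green':(C(80,103),K(370,94)),'blue':(C(390,122),K(368,340)),'white':(K(262,334),K(456,226))}
for n,(a,b) in fin.items():
    p,e=tri(ray(T,*a),ray(W,*b,True)); print('fin',n,p.round(4),np.round(e,4))
p,e=tri(ray(T,*K(263,219)),ray(W,*K(693,250),True)); print('barL',p,e)
# bar line in top and scene: lines as planes
S=load('scene0')
```

```text
green T origin [0.4227 0.3717] len 0.058 yaw -3.8
green W origin [0.4237 0.3759] len 0.06 yaw -1.9
blue T origin [0.4182 0.186 ] len 0.058 yaw -4.8
blue W origin [0.4203 0.1912] len 0.058 yaw -1.9
yellow T origin [0.4475 0.0112] len 0.063 yaw -18.8
white T origin [0.4875 0.2775] len 0.059 yaw -7.4
white W origin [0.4906 0.2755] len 0.061 yaw -2.8
fin green [0.4248 0.3786 0.0642] [0.0025 0.0025]
fin blue [0.4195 0.1858 0.0829] [0.0006 0.0006]
fin white [0.4867 0.2762 0.0651] [0.004 0.004]
barL [0.66401156 0.27418277 0.13694612] [np.float64(0.0006859292241832995), np.float64(0.0006859292241833671)]
```

```bash
cat >> h.py <<'E'
def plan(*wps,vmax=.04):
    """wps: (x,y,z,psi) TCP; prints n rows of shift (current tool axes) then turn rows"""
    from scipy.spatial.transform import Rotation as Ro
    o=env.get_obs(); p=np.array(o['tool_pos']); R=Ro.from_euler('xyz',o['tool_rot'],degrees=True)
    print('now',p.round(4),o['tool_rot'].round(2),'t',o['time_s'])
    for w in wps:
        q=np.array(w[:3]); d=R.inv().apply(q-p); n=int(max(1,np.ceil(np.linalg.norm(d)/vmax)))
        R2=Ro.from_euler('xyz',[180,0,w[3]],degrees=True); r=(R.inv()*R2).as_rotvec(); m=int(np.ceil(np.abs(r).max()/.14))
        print('shift',(d/n).round(4),'x',n,' turn',(r/max(m,1)).round(4),'x',m); p,R=q,R2
E
python3 -c "
from h import *
plan((.489,.276,.334,87))"
```

```text
now [0.4499 0.2503 0.4508] [-1.7998e+02  1.0000e-02  9.0180e+01] t 2.2
shift [0.0064 0.0098 0.0292] x 4  turn [-0.0003  0.0002  0.0556] x 1
```

{"name": "send_rows", "arguments": {
  "xyz": [
    [0.0064,0.0098,0.0292],
    [0.0064,0.0098,0.0292],
    [0.0064,0.0098,0.0292],
    [0.0064,0.0098,0.0292],
    [0,0,0]
  ],
  "rotation": [
    [0,0,0],
    [0,0,0],
    [0,0,0],
    [0,0,0],
    [0,0,0.0556]
  ],
  "jaw": [0.5,0.5,0.5,0.5,0.5]
}}

```text
time_s: 2.7
tool_pos: [0.4884, 0.2759, 0.3292]
tool_rot: [-179.7, 0.3, 87.0]
force: [-1.1, -0.4, -0.3]
grip_width: 0.0462
grasp_force: 0.0
```

Run:
```python
from h import *
c=snap('wrist','w2'); o=env.get_obs();print(o['tool_pos'],o['tool_rot'],o['grip_width'])
cv2.imwrite('pics/w2_b.png',cv2.resize(c['image'],(800,600),interpolation=cv2.INTER_CUBIC))
```

```text
[0.48871542 0.27591578 0.33122597] [-179.769812      0.19644462   86.79925376] 0.045078818202463185
```

View pics/w2_b.png

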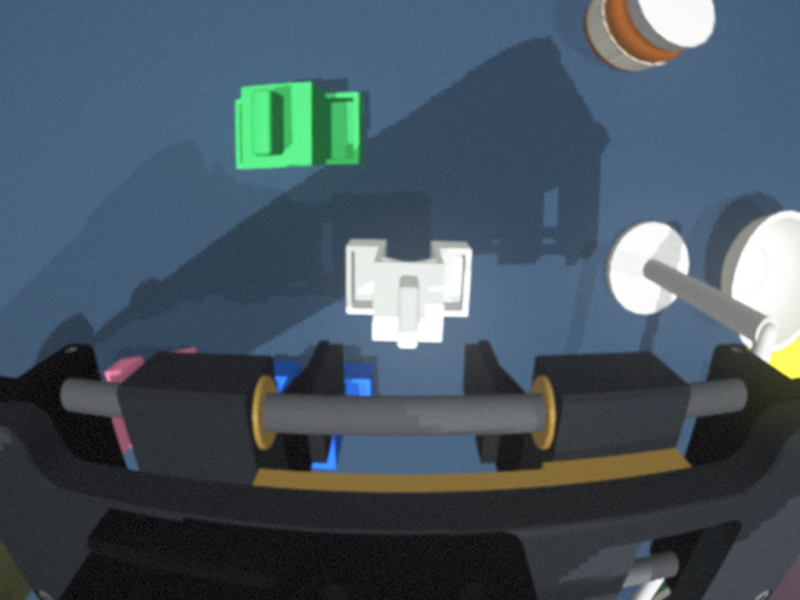

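Run:
```python
from h import *
W=load('w2');o=np.array([.4895,.2765]);a=np.radians(-3);R=np.array([[np.cos(a),-np.sin(a)],[np.sin(a),np.cos(a)]])
for n,p in {'fin top+y':(0,.016,.096),'fin top-y':(0,-.016,.096),'fin base+y':(0,.016,.07),'br +x-y':(.019,-.022,.07),'br -x-y':(-.019,-.022,.07),'pk+x+y':(.039,.022,.026),'pk-x+y':(-.039,.022,.026)}.items():
    q=o+R@p[:2]; print(n,np.round(np.array(proj(W,[*q,p[2]],True))/.64))
W1=load('w1')
for n,a,b in [('finBase? white',(408,278),(458,204)),]:
    print(tri(ray(W,a[0]*.64,a[1]*.64,1),ray(W1,b[0]*.64,b[1]*.64,1)))
# bar left top & post
p=tri(ray(W,767*.64,328*.64,1),ray(W1,693*.64,250*.64,1),ray(load('top0'),263*.64,219*.64));print('barL',p)
# green fin
p=tri(ray(W,262*.64,92*.64,1),ray(W1,370*.64,77*.64,1));print('green fin +y top',p)
plan((.4885,.276,.164+.090,87))
```

```text
fin top+y [411. 286.]
fin top-y [410. 347.]
fin base+y [410. 272.]
br +x-y [444. 339.]
br -x-y [376. 339.]
pk+x+y [472. 246.]
pk-x+y [347. 246.]
(array([0.48903122, 0.29546667, 0.09228829]), [np.float64(0.0002856057188585979), np.float64(0.0002856057188585025)])
barL (array([0.66343816, 0.27446445, 0.14023258]), [np.float64(0.002299594010888761), np.float64(0.002045952980658877), np.float64(0.0006421584706308266)])
green fin +y top (array([0.42495039, 0.38984849, 0.09128447]), [np.float64(0.0005532838842126058), np.float64(0.0005532838842125144)])
now [0.4887 0.2759 0.3312] [-179.77    0.2    86.8 ] t 2.75
shift [0.0002 0.     0.0386] x 2  turn [-0.004   0.0034 -0.0035] x 1
```

{"name": "send_rows", "arguments": {
  "xyz": [
    [0.003,0,0.025],
    [0,0,0.025],
    [0,0,0.02],
    [0,0,0.01],
    [0,0,0],
    [0,0,0],
    [0,0,0],
    [0,0,0],
    [0,0,0],
    [0,0,0],
    [0,0,0]
  ],
  "rotation": [
    [0,0,0],
    [0,0,0],
    [0,0,0],
    [0,0,0],
    [0,0,0],
    [0,0,0],
    [0,0,0],
    [0,0,0],
    [0,0,0],
    [0,0,0],
    [0,0,0]
  ],
  "jaw": [0.5,0.5,0.5,0.5,0.5,0,0,0,0,0,0],
  "newtons": 20
}}

```text
time_s: 3.85
tool_pos: [0.4895, 0.2791, 0.2546]
tool_rot: [180.0, -0.0, 86.8]
force: [-0.6, -0.5, 1.7]
grip_width: 0.0094
grasp_force: 20.0
```

{"name": "send_rows", "arguments": {
  "xyz": [
    [0,0,-0.02],
    [0,0,-0.04],
    [0,0,-0.04],
    [0,0,-0.04],
    [0,0,-0.03],
    [0,0,-0.02]
  ],
  "rotation": [
    [0,0,0],
    [0,0,0],
    [0,0,0],
    [0,0,0],
    [0,0,0],
    [0,0,0]
  ],
  "jaw": [0,0,0,0,0,0]
}}

```text
time_s: 4.45
tool_pos: [0.4895, 0.279, 0.4469]
tool_rot: [179.9, -0.1, 86.8]
force: [-0.3, 0.4, -0.3]
grip_width: 0.0098
grasp_force: 20.0
```

Run:
```python
from h import *
def barline(c,e0,e1):
    g=c['image'].astype(int).min(2); P=[]
    for s in np.linspace(.08,.92,60):
        p=np.array(e0)*(1-s)+np.array(e1)*s; d=np.array(e1)-e0; n=np.array([-d[1],d[0]])/np.hypot(*d)
        k=np.arange(-7,7.1,.5); v=np.array([cv2.getRectSubPix(c['image'][:,:,2],(1,1),tuple((p+n*t).astype(float).tolist()))[0,0] for t in k],float)
        w=np.clip(v-120,0,None); 
        if w.sum()>50: P.append(p+n*(w*k).sum()/w.sum())
    P=np.array(P,np.float32); l=cv2.fitLine(P,cv2.DIST_HUBER,0,.01,.01).ravel()
    r=(P-l[2:])@np.array([-l[1],l[0]]); print(len(P),'res',r.std()); return l
T=load('top0');S=load('scene0')
pl=[]
for c,a,b in ((T,(168.3,140.2),(298.9,163.2)),(S,(294.4,277.8),(208,192))):
    l=barline(c,a,b); o,d0=ray(c,l[2],l[3]); _,d1=ray(c,l[2]+50*l[0],l[3]+50*l[1]); n=np.cross(d0,d1); n/=np.linalg.norm(n); pl.append((n,n@o))
n1,n2=pl[0][0],pl[1][0]; d=np.cross(n1,n2); d/=np.linalg.norm(d); d*=np.sign(d[1])
p=np.linalg.lstsq(np.array([n1,n2,d]),np.array([pl[0][1],pl[1][1],d@np.array([.64,.1,.14])]),rcond=None)[0]
print('line',p,d,'yaw',np.degrees(np.arctan2(-d[0],d[1])))
for y in (.2745,.1,-.064): print(p+d*(y-p[1])/d[1])
```

```text
60 res 0.9085777
60 res 0.6190573
line [0.63860905 0.1002259  0.1419013 ] [ 0.15581423  0.98778063 -0.00337055] yaw -8.964073122294833
[0.66609935 0.2745     0.14130663]
[0.63857341 0.1        0.14190207]
[ 0.61270377 -0.064       0.14246168]
```

```bash
python3 -c "
from h import *
plan((.6473,.155,.447,81))"
```

```text
now [0.4895 0.279  0.4469] [ 1.7986e+02 -1.2000e-01  8.6820e+01] t 4.45
shift [-0.0192  0.0274  0.    ] x 6  turn [ 0.0024 -0.0022  0.1017] x 1
```

{"name": "send_rows", "arguments": {
  "xyz": [
    [0,0,0],
    [-0.0192,0.0274,0],
    [-0.0192,0.0274,0],
    [-0.0192,0.0274,0],
    [-0.0192,0.0274,0],
    [-0.0192,0.0274,0],
    [-0.0192,0.0274,0],
    [0,0,0],
    [0,0,0],
    [0,0,0]
  ],
  "rotation": [
    [0,0,0],
    [0,0,0],
    [0,0,0],
    [0,0,0],
    [0,0,0],
    [0,0,0],
    [0,0,0],
    [0,0,0.1017],
    [0,0,0],
    [0,0,0]
  ],
  "jaw": [0,0,0,0,0,0,0,0,0,0]
}}

```text
time_s: 5.45
tool_pos: [0.6467, 0.1556, 0.4425]
tool_rot: [-179.9, 0.0, 81.2]
force: [-0.7, -0.3, -1.9]
grip_width: 0.0099
grasp_force: 20.0
```

Run:
```python
from h import *
c=snap('wrist','w3'); o=env.get_obs();print(o['tool_pos'],o['tool_rot'],o['grip_width'])
cv2.imwrite('pics/w3_b.png',cv2.resize(c['image'],(800,600),interpolation=cv2.INTER_CUBIC))
```

```text
[0.64655994 0.15594147 0.44297893] [-1.79892142e+02  5.02310944e-03  8.11983329e+01] 0.01010574386829345
```

View pics/w3_b.png

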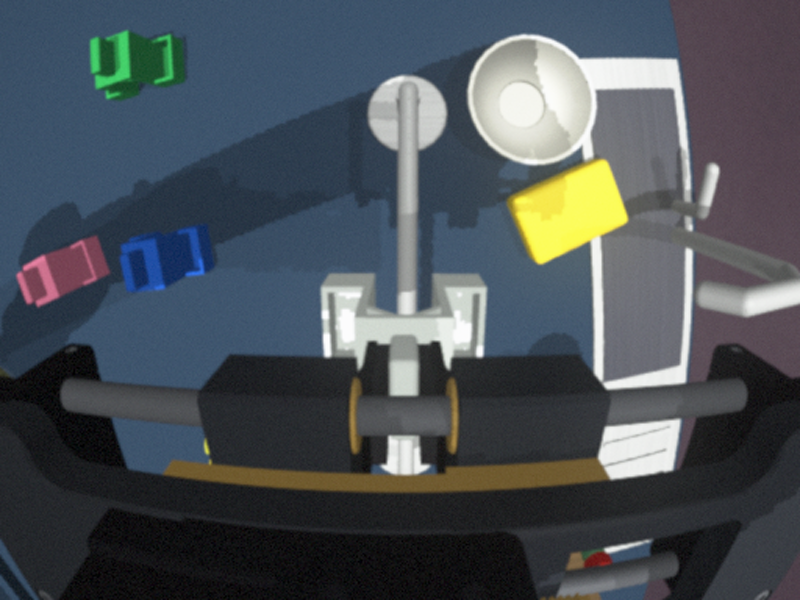

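The bar runs vertically at col 408, centred between the saddle legs (cols 372–447). It is aligned, so I lower it.

{"name": "send_rows", "arguments": {
  "xyz": [
    [0,0,0.03],
    [0,0,0.03],
    [0,0,0.025],
    [0,0,0.015],
    [0,0,0.007],
    [0,0,0],
    [0,0,0],
    [0,0,0]
  ],
  "rotation": [
    [0,0,0],
    [0,0,0],
    [0,0,0],
    [0,0,0],
    [0,0,0],
    [0,0,0],
    [0,0,0],
    [0,0,0]
  ],
  "jaw": [0,0,0,0,0,0,0,0]
}}

```text
time_s: 6.3
tool_pos: [0.6474, 0.155, 0.3385]
tool_rot: [179.9, -0.1, 81.0]
force: [0.2, -0.5, -1.7]
grip_width: 0.0098
grasp_force: 20.0
```

{"name": "send_rows", "arguments": {
  "xyz": [
    [0,0,0.002],
    [0,0,0.002],
    [0,0,0]
  ],
  "rotation": [
    [0,0,0],
    [0,0,0],
    [0,0,0]
  ],
  "jaw": [0,0,0]
}}

```text
time_s: 6.6
tool_pos: [0.6474, 0.1549, 0.3345]
tool_rot: [179.9, -0.1, 81.0]
force: [-0.5, -0.0, 4.4]
grip_width: 0.0098
grasp_force: 20.0
```

{"name": "send_rows", "arguments": {
  "xyz": [
    [0,0,0],
    [0,0,0],
    [0,0,0],
    [0,0,0],
    [0,0,-0.02],
    [0,0,-0.03],
    [0,0,-0.03],
    [0,0,-0.03],
    [0,0,0]
  ],
  "rotation": [
    [0,0,0],
    [0,0,0],
    [0,0,0],
    [0,0,0],
    [0,0,0],
    [0,0,0],
    [0,0,0],
    [0,0,0],
    [0,0,0]
  ],
  "jaw": [0.2,0.4,0.4,0.4,0.4,0.4,0.4,0.4,0.4]
}}

```text
time_s: 7.5
tool_pos: [0.6479, 0.1548, 0.4485]
tool_rot: [179.6, -0.2, 81.0]
force: [0.3, -1.3, 0.4]
grip_width: 0.0346
grasp_force: 0.0
```

```bash
cat >> h.py <<'E'
def chk(ref='scene0',new='chk'):
    S=load(ref)['image']; c=env.read_camera('scene')['image']
    for n in ('green','blue','yellow'):
        f=lambda im:[(x[1][0],x[1][1],int(x[0][4])) for x in comps(im,n,100)]
        print(n,[tuple(map(float,t)) for t in f(S)],'->',[tuple(map(float,t)) for t in f(c)])
    cv2.imwrite(f'pics/{new}.png',c)
E
python3 -c "
from h import *
chk(new='chk1')
plan((.4243,.375,.445,88))"
```

```text
green [(147.3, 226.9, 379.0), (374.9, 255.0, 617.0)] -> [(147.3, 227.0, 382.0), (374.9, 255.0, 617.0)]
blue [(318.6, 217.0, 594.0)] -> [(318.6, 217.1, 591.0)]
yellow [(265.3, 191.5, 521.0), (225.3, 313.0, 1131.0)] -> [(225.3, 313.0, 1131.0)]
now [0.6476 0.1547 0.4459] [ 1.7975e+02 -1.3000e-01  8.0990e+01] t 7.55
shift [ 0.0228 -0.0319  0.    ] x 8  turn [ 0.0046 -0.0019 -0.1223] x 1
```

{"name": "send_rows", "arguments": {
  "xyz": [
    [0.0228,-0.0319,0],
    [0.0228,-0.0319,0],
    [0.0228,-0.0319,0],
    [0.0228,-0.0319,0],
    [0.0228,-0.0319,0],
    [0.0228,-0.0319,0],
    [0.0228,-0.0319,0],
    [0.0228,-0.0319,0],
    [0,0,0],
    [0,0,0],
    [0,0,0.04],
    [0,0,0.04],
    [0,0,0.02],
    [0,0,0],
    [0,0,0]
  ],
  "rotation": [
    [0,0,0],
    [0,0,0],
    [0,0,0],
    [0,0,0],
    [0,0,0],
    [0,0,0],
    [0,0,0],
    [0,0,0],
    [0,0,-0.1223],
    [0,0,0],
    [0,0,0],
    [0,0,0],
    [0,0,0],
    [0,0,0],
    [0,0,0]
  ],
  "jaw": [0.5,0.5,0.5,0.5,0.5,0.5,0.5,0.5,0.5,0.5,0.5,0.5,0.5,0.5,0.5]
}}

```text
time_s: 9.05
tool_pos: [0.4244, 0.3742, 0.3432]
tool_rot: [-180.0, 0.0, 87.8]
force: [0.4, -0.0, 0.0]
grip_width: 0.0434
grasp_force: 0.0
```

```bash
cat >> h.py <<'E'
def hover(name,o,yaw,f):
    """predicted vs seen outline of a saddle in the wrist view (bounding columns / rows)"""
    c=snap('wrist',f); a=np.radians(yaw);R=np.array([[np.cos(a),-np.sin(a)],[np.sin(a),np.cos(a)]])
    P={'pk+x+y':(.039,.022,.026),'pk-x+y':(-.039,.022,.026),'fin-y top':(0,-.016,.096),'fin+y top':(0,.016,.096)}
    for k,p in P.items(): print(k,np.round(proj(c,[*(np.array(o)+R@p[:2]),p[2]],True),1))
    print([(tuple(map(int,x[0])),tuple(map(float,x[1]))) for x in comps(c['image'],name)])
    return c
E
python3 -c "
from h import *
c=hover('green',(.4243,.375),-2,'w4')
m=comps(c['image'],'green',300)
mm=max(m,key=lambda x:x[0][4])[2]; r,q=np.where(mm)
for row in range(r.min(),r.max(),6): print(row,q[r==row].min(),q[r==row].max())
plan((.4243,.375,.254,88))"
```

```text
pk+x+y [297.1 156. ]
pk-x+y [220.7 156.3]
fin-y top [259.3 216.7]
fin+y top [259.2 179.1]
[((221, 152, 77, 64, 3679), (258.1, 180.9))]
152 224 276
158 221 297
164 221 297
170 221 296
176 222 295
182 222 294
188 222 294
194 222 293
200 238 279
206 238 279
212 253 276
now [0.4246 0.3747 0.3443] [ 1.7992e+02 -6.0000e-02  8.7860e+01] t 9.1
shift [ 0.0001 -0.0001  0.0301] x 3  turn [ 0.0014 -0.0011 -0.0024] x 1
```

{"name": "send_rows", "arguments": {
  "xyz": [
    [0.001,0,0.03],
    [0,0,0.03],
    [0,0,0.02],
    [0,0,0.01],
    [0,0,0],
    [0,0,0],
    [0,0,0],
    [0,0,0],
    [0,0,0],
    [0,0,0],
    [0,0,0],
    [0,0,-0.02],
    [0,0,-0.04],
    [0,0,-0.04],
    [0,0,-0.04],
    [0,0,-0.03],
    [0,0,-0.02],
    [0,0,0]
  ],
  "rotation": [
    [0,0,0],
    [0,0,0],
    [0,0,0],
    [0,0,0],
    [0,0,0],
    [0,0,0],
    [0,0,0],
    [0,0,0],
    [0,0,0],
    [0,0,0],
    [0,0,0],
    [0,0,0],
    [0,0,0],
    [0,0,0],
    [0,0,0],
    [0,0,0],
    [0,0,0],
    [0,0,0]
  ],
  "jaw": [0.5,0.5,0.5,0.5,0.5,0,0,0,0,0,0,0,0,0,0,0,0,0],
  "newtons": 20
}}

```text
time_s: 10.9
tool_pos: [0.4241, 0.3763, 0.4465]
tool_rot: [179.8, -0.3, 88.0]
force: [0.1, 0.5, -0.5]
grip_width: 0.0099
grasp_force: 20.0
```

```bash
python3 -c "
from h import *
plan((.6584,.225,.444,81))
chk(new='chk2')"
```

```text
now [0.4241 0.3763 0.4465] [179.77  -0.26  88.  ] t 10.9
shift [-0.0204  0.0342  0.0004] x 7  turn [ 0.0038 -0.0048  0.1222] x 1
green [(147.3, 226.9, 379.0), (374.9, 255.0, 617.0)] -> [(391.5, 219.9, 519.0), (147.3, 227.0, 378.0)]
blue [(318.6, 217.0, 594.0)] -> [(318.6, 217.0, 593.0)]
yellow [(265.3, 191.5, 521.0), (225.3, 313.0, 1131.0)] -> [(265.3, 191.5, 521.0), (225.3, 313.0, 1131.0)]
```

{"name": "send_rows", "arguments": {
  "xyz": [
    [-0.0204,0.0342,0],
    [-0.0204,0.0342,0],
    [-0.0204,0.0342,0],
    [-0.0204,0.0342,0],
    [-0.0204,0.0342,0],
    [-0.0204,0.0342,0],
    [-0.0204,0.0342,0],
    [0,0,0],
    [0,0,0],
    [0,0,0],
    [0,0,0],
    [0,0,0.03],
    [0,0,0.03],
    [0,0,0.025],
    [0,0,0.012],
    [0,0,0.006],
    [0,0,0.003],
    [0,0,0],
    [0,0,0]
  ],
  "rotation": [
    [0,0,0],
    [0,0,0],
    [0,0,0],
    [0,0,0],
    [0,0,0],
    [0,0,0],
    [0,0,0],
    [0,0,0.1222],
    [0,0,0],
    [0,0,0],
    [0,0,0],
    [0,0,0],
    [0,0,0],
    [0,0,0],
    [0,0,0],
    [0,0,0],
    [0,0,0],
    [0,0,0],
    [0,0,0]
  ],
  "jaw": [0,0,0,0,0,0,0,0,0,0,0,0,0,0,0,0,0,0,0]
}}

```text
time_s: 12.85
tool_pos: [0.6583, 0.225, 0.3387]
tool_rot: [179.9, -0.1, 81.0]
force: [1.0, -0.0, -1.2]
grip_width: 0.0094
grasp_force: 20.0
```

{"name": "send_rows", "arguments": {
  "xyz": [
    [0,0,0.002],
    [0,0,0.002],
    [0,0,0],
    [0,0,0],
    [0,0,0],
    [0,0,0],
    [0,0,0],
    [0,0,-0.02],
    [0,0,-0.03],
    [0,0,-0.03],
    [0,0,-0.03],
    [0,0,0],
    [0,0,0]
  ],
  "rotation": [
    [0,0,0],
    [0,0,0],
    [0,0,0],
    [0,0,0],
    [0,0,0],
    [0,0,0],
    [0,0,0],
    [0,0,0],
    [0,0,0],
    [0,0,0],
    [0,0,0],
    [0,0,0],
    [0,0,0]
  ],
  "jaw": [0,0,0,0.3,0.4,0.4,0.4,0.4,0.4,0.4,0.4,0.4,0.4]
}}

```text
time_s: 14.15
tool_pos: [0.658, 0.2248, 0.444]
tool_rot: [179.9, -0.1, 81.0]
force: [-0.5, -0.1, -0.6]
grip_width: 0.0345
grasp_force: 0.0
```

```bash
python3 -c "
from h import *
chk(new='chk3')
plan((.4200,.189,.445,88))"
```

```text
green [(147.3, 226.9, 379.0), (374.9, 255.0, 617.0)] -> [(147.3, 226.9, 379.0), (276.6, 268.5, 711.0)]
blue [(318.6, 217.0, 594.0)] -> [(319.1, 218.5, 517.0)]
yellow [(265.3, 191.5, 521.0), (225.3, 313.0, 1131.0)] -> [(261.3, 191.7, 318.0), (225.3, 313.0, 1131.0)]
now [0.6578 0.2249 0.4426] [-1.7996e+02  2.0000e-02  8.1010e+01] t 14.2
shift [-0.0104 -0.0327 -0.0003] x 7  turn [-0.0007  0.0003 -0.1221] x 1
```

View pics/chk3.png

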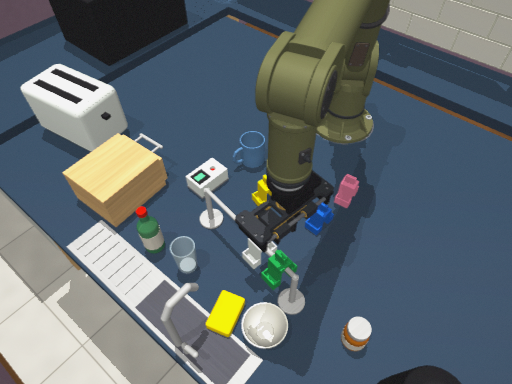

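White (255,255) and green (278,268) hang astride the bar. Next is blue.

{"name": "send_rows", "arguments": {
  "xyz": [
    [-0.0104,-0.0327,0],
    [-0.0104,-0.0327,0],
    [-0.0104,-0.0327,0],
    [-0.0104,-0.0327,0],
    [-0.0104,-0.0327,0],
    [-0.0104,-0.0327,0],
    [-0.0104,-0.0327,0],
    [0,0,0],
    [0,0,0],
    [0,0,0.04],
    [0,0,0.04],
    [0,0,0.02],
    [0,0,0],
    [0,0,0]
  ],
  "rotation": [
    [0,0,0],
    [0,0,0],
    [0,0,0],
    [0,0,0],
    [0,0,0],
    [0,0,0],
    [0,0,0],
    [0,0,-0.1221],
    [0,0,0],
    [0,0,0],
    [0,0,0],
    [0,0,0],
    [0,0,0],
    [0,0,0]
  ],
  "jaw": [0.5,0.5,0.5,0.5,0.5,0.5,0.5,0.5,0.5,0.5,0.5,0.5,0.5,0.5]
}}

```text
time_s: 15.6
tool_pos: [0.4209, 0.1888, 0.3431]
tool_rot: [-180.0, 0.0, 87.9]
force: [-0.2, -1.5, 0.9]
grip_width: 0.0436
grasp_force: 0.0
```

```bash
python3 -c "
from h import *
c=hover('blue',(.4200,.189),-2,'w5')
m=comps(c['image'],'blue',300)
mm=max(m,key=lambda x:x[0][4])[2]; r,q=np.where(mm)
for row in range(r.min(),r.max(),6): print(row,q[r==row].min(),q[r==row].max())
plan((.4200,.189,.254,88))"
```

```text
pk+x+y [296.6 156.6]
pk-x+y [220.2 156.8]
fin-y top [258.5 217.5]
fin+y top [258.5 179.9]
[((220, 152, 78, 59, 2397), (253.2, 176.0))]
152 223 243
158 220 297
164 220 296
170 220 292
176 220 292
182 220 291
188 224 291
194 224 291
200 252 266
206 252 256
now [0.4212 0.189  0.344 ] [ 1.7994e+02 -2.0000e-02  8.7920e+01] t 15.65
shift [-0.     -0.0004  0.03  ] x 3  turn [ 0.0011 -0.0004 -0.0015] x 1
```

{"name": "send_rows", "arguments": {
  "xyz": [
    [0.001,0,0.03],
    [0,0,0.03],
    [0,0,0.02],
    [0,0,0.01],
    [0,0,0],
    [0,0,0],
    [0,0,0],
    [0,0,0],
    [0,0,0],
    [0,0,0],
    [0,0,0],
    [0,0,-0.02],
    [0,0,-0.04],
    [0,0,-0.04],
    [0,0,-0.04],
    [0,0,-0.03],
    [0,0,-0.02],
    [0,0,0]
  ],
  "rotation": [
    [0,0,0],
    [0,0,0],
    [0,0,0],
    [0,0,0],
    [0,0,0],
    [0,0,0],
    [0,0,0],
    [0,0,0],
    [0,0,0],
    [0,0,0],
    [0,0,0],
    [0,0,0],
    [0,0,0],
    [0,0,0],
    [0,0,0],
    [0,0,0],
    [0,0,0],
    [0,0,0]
  ],
  "jaw": [0.5,0.5,0.5,0.5,0.5,0,0,0,0,0,0,0,0,0,0,0,0,0],
  "newtons": 20
}}

```text
time_s: 17.45
tool_pos: [0.4211, 0.19, 0.4461]
tool_rot: [179.7, -0.2, 88.0]
force: [0.2, -0.4, -0.9]
grip_width: 0.0098
grasp_force: 20.0
```

```bash
python3 -c "
from h import *
plan((.6362,.085,.444,81))"
```

```text
now [0.4211 0.19   0.4461] [179.73  -0.19  88.  ] t 17.45
shift [-0.0162  0.0364  0.0005] x 6  turn [ 0.0045 -0.0036  0.1221] x 1
```

{"name": "send_rows", "arguments": {
  "xyz": [
    [-0.0162,0.0364,0],
    [-0.0162,0.0364,0],
    [-0.0162,0.0364,0],
    [-0.0162,0.0364,0],
    [-0.0162,0.0364,0],
    [-0.0162,0.0364,0],
    [0,0,0],
    [0,0,0],
    [0,0,0],
    [0,0,0],
    [0,0,0.03],
    [0,0,0.03],
    [0,0,0.025],
    [0,0,0.012],
    [0,0,0.006],
    [0,0,0.003],
    [0,0,0],
    [0,0,0]
  ],
  "rotation": [
    [0,0,0],
    [0,0,0],
    [0,0,0],
    [0,0,0],
    [0,0,0],
    [0,0,0],
    [0,0,0.1221],
    [0,0,0],
    [0,0,0],
    [0,0,0],
    [0,0,0],
    [0,0,0],
    [0,0,0],
    [0,0,0],
    [0,0,0],
    [0,0,0],
    [0,0,0],
    [0,0,0]
  ],
  "jaw": [0,0,0,0,0,0,0,0,0,0,0,0,0,0,0,0,0,0]
}}

```text
time_s: 19.25
tool_pos: [0.6358, 0.085, 0.3385]
tool_rot: [179.9, -0.1, 81.0]
force: [-1.2, -0.1, -1.1]
grip_width: 0.0099
grasp_force: 20.0
```

{"name": "send_rows", "arguments": {
  "xyz": [
    [0,0,0.002],
    [0,0,0.002],
    [0,0,0],
    [0,0,0],
    [0,0,0],
    [0,0,0],
    [0,0,0],
    [0,0,-0.02],
    [0,0,-0.03],
    [0,0,-0.03],
    [0,0,-0.03],
    [0,0,0],
    [0,0,0]
  ],
  "rotation": [
    [0,0,0],
    [0,0,0],
    [0,0,0],
    [0,0,0],
    [0,0,0],
    [0,0,0],
    [0,0,0],
    [0,0,0],
    [0,0,0],
    [0,0,0],
    [0,0,0],
    [0,0,0],
    [0,0,0]
  ],
  "jaw": [0,0,0,0.3,0.4,0.4,0.4,0.4,0.4,0.4,0.4,0.4,0.4]
}}

```text
time_s: 20.55
tool_pos: [0.6354, 0.0849, 0.4438]
tool_rot: [179.9, -0.0, 81.0]
force: [0.1, 0.4, -0.5]
grip_width: 0.0347
grasp_force: 0.0
```

```bash
python3 -c "
from h import *
plan((.4470,.0105,.445,72))"
```

```text
now [0.6354 0.0849 0.4438] [ 1.7993e+02 -4.0000e-02  8.1000e+01] t 20.55
shift [-0.0172 -0.0291 -0.0002] x 6  turn [ 0.0006 -0.0004  0.0786] x 2
```

{"name": "send_rows", "arguments": {
  "xyz": [
    [-0.0172,-0.0291,0],
    [-0.0172,-0.0291,0],
    [-0.0172,-0.0291,0],
    [-0.0172,-0.0291,0],
    [-0.0172,-0.0291,0],
    [-0.0172,-0.0291,0],
    [0,0,0],
    [0,0,0],
    [0,0,0],
    [0,0,0.04],
    [0,0,0.04],
    [0,0,0.02],
    [0,0,0],
    [0,0,0]
  ],
  "rotation": [
    [0,0,0],
    [0,0,0],
    [0,0,0],
    [0,0,0],
    [0,0,0],
    [0,0,0],
    [0,0,0.0786],
    [0,0,0.0786],
    [0,0,0],
    [0,0,0],
    [0,0,0],
    [0,0,0],
    [0,0,0],
    [0,0,0]
  ],
  "jaw": [0.5,0.5,0.5,0.5,0.5,0.5,0.5,0.5,0.5,0.5,0.5,0.5,0.5,0.5]
}}

```text
time_s: 21.95
tool_pos: [0.4469, 0.0105, 0.3431]
tool_rot: [-180.0, 0.0, 72.1]
force: [1.0, -0.3, 0.2]
grip_width: 0.0437
grasp_force: 0.0
```

```bash
python3 -c "
from h import *
c=hover('yellow',(.4470,.0105),-18,'w6')
m=comps(c['image'],'yellow',200)
mm=sum(x[2] for x in m if x[1][0]<340)>0; r,q=np.where(mm)
for row in range(r.min(),r.max(),6): print(row,q[r==row].min(),q[r==row].max())
cv2.imwrite('pics/w6_b.png',cv2.resize(c['image'][90:280,130:400],(675,475)))
plan((.4470,.0105,.254,72))"
```

```text
pk+x+y [297.5 156.6]
pk-x+y [221.1 156.5]
fin-y top [259.5 217.3]
fin+y top [259.6 179.7]
[((477, 0, 27, 16, 140), (488.8, 5.5)), ((220, 151, 75, 62, 1957), (255.9, 173.9))]
151 273 292
157 220 294
163 223 292
169 223 292
175 223 292
181 224 292
187 224 292
193 224 281
199 252 265
205 252 263
211 263 263
now [0.4473 0.0105 0.344 ] [ 1.7994e+02 -2.0000e-02  7.2050e+01] t 22.0
shift [-0.     -0.0001  0.03  ] x 3  turn [ 0.0011 -0.0004  0.0008] x 1
```

View pics/w6_b.png

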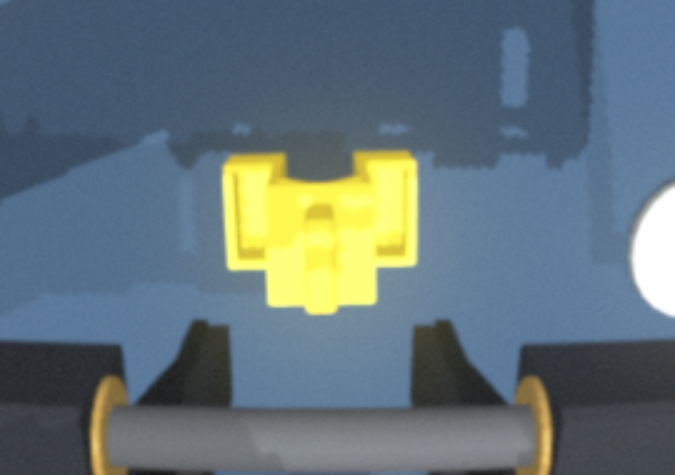

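Yellow stands upright between the fingers, with its fin at crop (320,260). I grasp it.

{"name": "send_rows", "arguments": {
  "xyz": [
    [0.001,0,0.03],
    [0,0,0.03],
    [0,0,0.02],
    [0,0,0.01],
    [0,0,0],
    [0,0,0],
    [0,0,0],
    [0,0,0],
    [0,0,0],
    [0,0,0],
    [0,0,0],
    [0,0,-0.02],
    [0,0,-0.04],
    [0,0,-0.04],
    [0,0,-0.04],
    [0,0,-0.03],
    [0,0,-0.02],
    [0,0,0]
  ],
  "rotation": [
    [0,0,0],
    [0,0,0],
    [0,0,0],
    [0,0,0],
    [0,0,0],
    [0,0,0],
    [0,0,0],
    [0,0,0],
    [0,0,0],
    [0,0,0],
    [0,0,0],
    [0,0,0],
    [0,0,0],
    [0,0,0],
    [0,0,0],
    [0,0,0],
    [0,0,0],
    [0,0,0]
  ],
  "jaw": [0.5,0.5,0.5,0.5,0.5,0,0,0,0,0,0,0,0,0,0,0,0,0],
  "newtons": 20
}}

```text
time_s: 23.8
tool_pos: [0.4478, 0.0113, 0.4459]
tool_rot: [179.7, -0.2, 72.0]
force: [0.5, 0.4, -1.6]
grip_width: 0.0096
grasp_force: 20.0
```

```bash
python3 -c "
from h import *
plan((.6252,.015,.444,81))"
```

```text
now [0.4478 0.0113 0.4459] [179.73  -0.18  72.  ] t 23.8
shift [0.0117 0.0335 0.0006] x 5  turn [ 0.0024 -0.0014 -0.0786] x 2
```

{"name": "send_rows", "arguments": {
  "xyz": [
    [0.0117,0.0335,0],
    [0.0117,0.0335,0],
    [0.0117,0.0335,0],
    [0.0117,0.0335,0],
    [0.0117,0.0335,0],
    [0,0,0],
    [0,0,0],
    [0,0,0],
    [0,0,0],
    [0,0,0],
    [0,0,0.03],
    [0,0,0.03],
    [0,0,0.025],
    [0,0,0.012],
    [0,0,0.006],
    [0,0,0.003],
    [0,0,0],
    [0,0,0]
  ],
  "rotation": [
    [0,0,0],
    [0,0,0],
    [0,0,0],
    [0,0,0],
    [0,0,0],
    [0,0,-0.0786],
    [0,0,-0.0786],
    [0,0,0],
    [0,0,0],
    [0,0,0],
    [0,0,0],
    [0,0,0],
    [0,0,0],
    [0,0,0],
    [0,0,0],
    [0,0,0],
    [0,0,0],
    [0,0,0]
  ],
  "jaw": [0,0,0,0,0,0,0,0,0,0,0,0,0,0,0,0,0,0]
}}

```text
time_s: 25.6
tool_pos: [0.6249, 0.0152, 0.3384]
tool_rot: [179.9, -0.0, 81.0]
force: [0.6, 0.4, -0.7]
grip_width: 0.01
grasp_force: 20.0
```

{"name": "send_rows", "arguments": {
  "xyz": [
    [0,0,0.002],
    [0,0,0.002],
    [0,0,0],
    [0,0,0],
    [0,0,0],
    [0,0,0],
    [0,0,0],
    [0,0,-0.02],
    [0,0,-0.03],
    [0,0,-0.03],
    [0,0,-0.03],
    [0,0,0],
    [0,0,0]
  ],
  "rotation": [
    [0,0,0],
    [0,0,0],
    [0,0,0],
    [0,0,0],
    [0,0,0],
    [0,0,0],
    [0,0,0],
    [0,0,0],
    [0,0,0],
    [0,0,0],
    [0,0,0],
    [0,0,0],
    [0,0,0]
  ],
  "jaw": [0,0,0,0.3,0.4,0.4,0.4,0.4,0.4,0.4,0.4,0.4,0.4]
}}

```text
time_s: 26.9
tool_pos: [0.6245, 0.0151, 0.4438]
tool_rot: [179.9, -0.0, 81.0]
force: [-1.0, 0.3, -0.0]
grip_width: 0.0347
grasp_force: 0.0
```

{"name": "send_rows", "arguments": {
  "xyz": [
    [-0.0346,-0.0086,0],
    [-0.0346,-0.0086,0],
    [-0.0346,-0.0086,0],
    [-0.0346,-0.0086,0],
    [-0.0346,-0.0086,0],
    [-0.0346,-0.0086,0],
    [-0.0346,-0.0086,0],
    [-0.0346,-0.0086,0],
    [-0.0346,-0.0086,0],
    [0,0,0],
    [0,0,0],
    [0,0,0]
  ],
  "rotation": [
    [0,0,0],
    [0,0,0],
    [0,0,0],
    [0,0,0],
    [0,0,0],
    [0,0,0],
    [0,0,0],
    [0,0,0],
    [0,0,0],
    [0,0,0],
    [0,0,0],
    [0,0,0]
  ],
  "jaw": [0.3,0.3,0.3,0.3,0.3,0.3,0.3,0.3,0.3,0.3,0.3,0.3]
}}

```text
time_s: 28.1
tool_pos: [0.4999, -0.2788, 0.4421]
tool_rot: [-179.9, -0.1, 81.1]
force: [0.2, 0.6, -0.4]
grip_width: 0.0261
grasp_force: 0.0
```

Run:
```python
from h import *
c=snap('wrist','w7');s=snap('scene','s7');snap('top','t7'); o=env.get_obs();print(o['tool_pos'],o['tool_rot'],o['grip_width'])
a=cv2.resize(c['image'],(512,384)); b=np.hstack([c['image'][:,:],])
im=np.zeros((600,800,3),np.uint8); im[:]=cv2.resize(c['image'],(800,600)); im[300:600,0:400]=cv2.resize(s['image'][120:320,120:387],(400,300))
cv2.imwrite('pics/w7_b.png',im)
```

```text
[ 0.50010764 -0.27877293  0.44269181] [-1.79963842e+02 -2.69754320e-02  8.11593803e+01] 0.026308025855456628
```

View pics/w7_b.png

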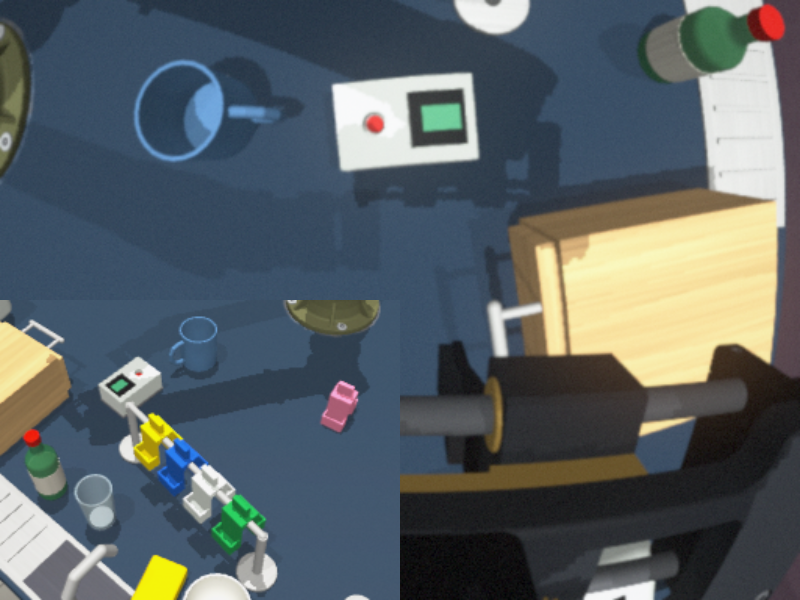

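All four saddles hang in the inset at (155,440), (180,465), (208,495) and (238,525). The button is at (375,124), and the handle's near end is at (493,304). I compute the handle and the button.

Run:
```python
from h import *
T=load('t7');W=load('w7');S=load('s7');T0=load('top0');k=.64
def red(c,box):
    u0,u1,v0,v1=box; im=c['image'][v0:v1,u0:u1].astype(int); m=(im[:,:,2]>im[:,:,1]+60)&(im[:,:,2]>im[:,:,0]+60); v,u=np.where(m); return u.mean()+u0,v.mean()+v0,len(u)
t=red(T0,(315,350,205,230));w=red(W,(225,255,65,95)); s=red(S,(200,225,155,180)); print(t,w,s)
print('button',tri(ray(T0,*t[:2]),ray(W,*w[:2],1),ray(S,*s[:2])))
print('hL',tri(ray(T0,614*k,296*k),ray(W,493*k,305*k,1)), 'scene',tri(ray(T0,614*k,296*k),ray(W,493*k,305*k,1),ray(S,250*k,232*k)))
for z in (.1,): 
    a=plane(T0,614*k,296*k,z);b=plane(T0,670*k,295*k,z);print('handle',a,b,np.linalg.norm(a-b))
P={n:plane(T0,u*k,v*k,.12) for n,u,v in (('bl',580,152),('br',682,152),('fl',588,266),('fr',693,262))};print(P)
for a,b in(('fl','bl'),('fr','br')): d=P[b]-P[a];print(np.linalg.norm(d),np.degrees(np.arctan2(d[1],d[0])))
for a,b in(('fl','fr'),('bl','br')): d=P[a]-P[b];print(np.linalg.norm(d),np.degrees(np.arctan2(-d[0],d[1])))
```

```text
(np.float64(332.85714285714283), np.float64(217.0), 21) (np.float64(239.7157894736842), np.float64(78.7578947368421), 95) (np.float64(212.42857142857142), np.float64(168.85714285714286), 7)
button (array([ 0.4922422 , -0.16850661,  0.04524746]), [np.float64(0.0002858165713749175), np.float64(0.0003238862432974718), np.float64(0.00014561276379684016)])
hL (array([ 0.5594314 , -0.31513649,  0.10379646]), [np.float64(0.001221080066526362), np.float64(0.0012210800665264823)]) scene (array([ 0.56219908, -0.3195106 ,  0.09206494]), [np.float64(0.0008662276388173107), np.float64(0.0018923231797027223), np.float64(0.001029020490936704)])
handle [ 0.56072205 -0.31764835  0.1       ] [ 0.56556143 -0.41186573  0.1       ] 0.09434158615562084
{'bl': array([ 0.81294724, -0.26298741,  0.12      ]), 'br': array([ 0.81880508, -0.44084693,  0.12      ]), 'fl': array([ 0.60576534, -0.26997859,  0.12      ]), 'fr': array([ 0.61851731, -0.44550386,  0.12      ])}
0.20729982681887213 1.9326653613712788
0.20034189897436366 1.3319565672547877
0.17598787995526202 4.155259848797527
0.1779559578376111 1.8863664022110036
```

Run:
```python
from h import *
T=load('t7')['image'][90:215,350:460]
T0=load('top0')['image'][90:215,350:460]
im=np.hstack([cv2.resize(T0,(440,500),interpolation=cv2.INTER_CUBIC)]); cv2.imwrite('pics/cab.png',im)
```

```text
(no output)
```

View pics/cab.png

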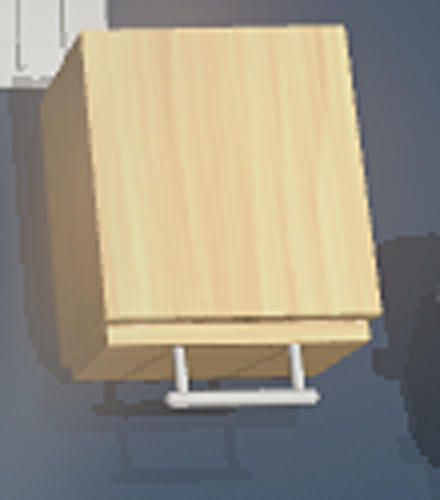

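Run:
```python
from h import *
c=load('top0');Q=lambda u,v,z:plane(c,350+u/4,90+v/4,z)
a,b=Q(168,401,.1),Q(318,397,.1);m=(a+b)/2;print('handle',a,b,m,np.linalg.norm(a-b),np.degrees(np.arctan2(*(a-b)[:2]*[-1,1])))
P=[Q(82,30,.12),Q(345,26,.12),Q(105,320,.12),Q(381,314,.12)]
for i,j in((2,0),(3,1)): d=P[i]-P[j]; print('side',np.linalg.norm(d),np.degrees(np.arctan2(-d[1],-d[0])))
for i,j in((0,1),(2,3)): d=P[i]-P[j]; print('front',np.linalg.norm(d),np.degrees(np.arctan2(-d[0],d[1])))
print(P)
plan((m[0],m[1],.445,92))
```

```text
handle [ 0.55844324 -0.31503414  0.1       ] [ 0.56440013 -0.41362598  0.1       ] [ 0.56142168 -0.36433006  0.1       ] 0.09877163196526281 3.457588780683648
side 0.2060035001265583 2.4365132928064135
side 0.20490304079170527 2.650017139084964
front 0.17953801835839292 2.835277131439773
front 0.18031254053907683 3.1837142058761225
[array([ 0.81222961, -0.26106044,  0.12      ]), array([ 0.82111041, -0.44037868,  0.12      ]), array([ 0.60641235, -0.26981813,  0.12      ]), array([ 0.61642649, -0.44985238,  0.12      ])]
now [ 0.5001 -0.2788  0.4427] [-1.7996e+02 -3.0000e-02  8.1160e+01] t 28.25
shift [-0.025   0.0246 -0.0008] x 3  turn [-0.0003 -0.0003 -0.0946] x 2
```

{"name": "send_rows", "arguments": {
  "xyz": [
    [-0.025,0.0246,0],
    [-0.025,0.0246,0],
    [-0.025,0.0246,0],
    [0,0,0],
    [0,0,0],
    [0,0,0],
    [0,0,0.04],
    [0,0,0.04],
    [0,0,0.02],
    [0,0,0],
    [0,0,0]
  ],
  "rotation": [
    [0,0,0],
    [0,0,0],
    [0,0,0],
    [0,0,-0.1],
    [0,0,-0.1],
    [0,0,0],
    [0,0,0],
    [0,0,0],
    [0,0,0],
    [0,0,0],
    [0,0,0]
  ],
  "jaw": [0.28,0.28,0.28,0.28,0.28,0.28,0.28,0.28,0.28,0.28,0.28]
}}

```text
time_s: 29.35
tool_pos: [0.561, -0.3654, 0.3439]
tool_rot: [180.0, 0.0, 92.4]
force: [-1.0, 0.4, 0.7]
grip_width: 0.024
grasp_force: 0.0
```

Run:
```python
from h import *
c=snap('wrist','w8');print(np.array(proj(c,(.5584,-.315,.1),1))/.64,np.array(proj(c,(.5584,-.315,.1055),1))/.64)
cv2.imwrite('pics/w8_b.png',cv2.resize(c['image'],(800,600),interpolation=cv2.INTER_CUBIC))
plan((.5614,-.3643,.264,92.7))
```

```text
[404.26759336 214.78435134] [404.30117087 216.12007446]
now [ 0.5611 -0.3658  0.3449] [1.7988e+02 7.0000e-02 9.2450e+01] t 29.4
shift [0.0005 0.0001 0.027 ] x 3  turn [ 0.0022  0.0012 -0.0044] x 1
```

View pics/w8_b.png

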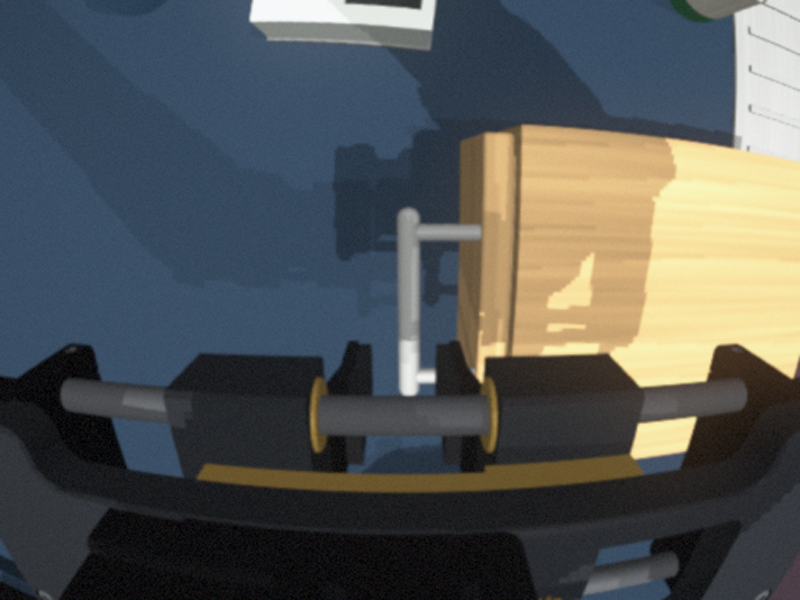

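The handle bar is at cols 400–418, centred between the fingers, and clear of its posts (rows 232 and 376). I descend and grip.

{"name": "send_rows", "arguments": {
  "xyz": [
    [0.001,0.0015,0.02],
    [0,0,0.02],
    [0,0,0.02],
    [0,0,0.015],
    [0,0,0.006],
    [0,0,0],
    [0,0,0],
    [0,0,0],
    [0,0,0],
    [0,0,0]
  ],
  "rotation": [
    [0,0,0],
    [0,0,0],
    [0,0,0],
    [0,0,0],
    [0,0,0],
    [0,0,0],
    [0,0,0],
    [0,0,0],
    [0,0,0],
    [0,0,0]
  ],
  "jaw": [0.28,0.28,0.28,0.28,0.28,0,0,0,0,0],
  "newtons": 30
}}

```text
time_s: 30.4
tool_pos: [0.5624, -0.3651, 0.2635]
tool_rot: [179.9, 0.1, 92.5]
force: [0.7, 0.4, 3.7]
grip_width: 0.0096
grasp_force: 30.0
```

{"name": "send_rows", "arguments": {
  "xyz": [
    [0,-0.006,0],
    [0,-0.012,0],
    [0,-0.015,0],
    [0,-0.015,0],
    [0,-0.015,0],
    [0,-0.015,0],
    [0,-0.015,0],
    [0,-0.015,0],
    [0,-0.015,0],
    [0,-0.012,0],
    [0,-0.008,0],
    [0,-0.003,0],
    [0,0,0],
    [0,0,0]
  ],
  "rotation": [
    [0,0,0],
    [0,0,0],
    [0,0,0],
    [0,0,0],
    [0,0,0],
    [0,0,0],
    [0,0,0],
    [0,0,0],
    [0,0,0],
    [0,0,0],
    [0,0,0],
    [0,0,0],
    [0,0,0],
    [0,0,0]
  ],
  "jaw": [0,0,0,0,0,0,0,0,0,0,0,0,0,0]
}}

```text
time_s: 31.8
tool_pos: [0.4148, -0.3724, 0.2634]
tool_rot: [179.9, 0.1, 92.4]
force: [-0.7, -3.3, 7.0]
grip_width: 0.0103
grasp_force: 30.0
```

{"name": "send_rows", "arguments": {
  "xyz": [
    [0,0,0],
    [0,0,0],
    [0,0,0],
    [0,0,-0.03],
    [0,0,-0.04],
    [0,0,-0.04],
    [0,0,-0.03],
    [-0.01,0.033,0],
    [-0.01,0.033,0],
    [-0.01,0.03,0],
    [0,0,0],
    [0,0,0]
  ],
  "rotation": [
    [0,0,0],
    [0,0,0],
    [0,0,0],
    [0,0,0],
    [0,0,0],
    [0,0,0],
    [0,0,0],
    [0,0,0],
    [0,0,0],
    [0,0,0],
    [0,0,0],
    [0,0,0]
  ],
  "jaw": [0.28,0.28,0.28,0.28,0.28,0.28,0.28,0.28,0.28,0.28,0.28,0.28]
}}

```text
time_s: 33.0
tool_pos: [0.5133, -0.3966, 0.4007]
tool_rot: [-179.8, -0.0, 92.5]
force: [0.4, -0.5, 0.6]
grip_width: 0.0244
grasp_force: 0.0
```

Run:
```python
from h import *
c=snap('wrist','w9');t=snap('top','t9');o=env.get_obs();print(o['tool_pos'],o['tool_rot'])
cv2.imwrite('pics/w9_b.png',cv2.resize(c['image'],(800,600),interpolation=cv2.INTER_CUBIC))
```

```text
[ 0.51195163 -0.39721873  0.40180153] [-1.79925202e+02 -4.16034897e-02  9.23879797e+01]
```

View pics/w9_b.png

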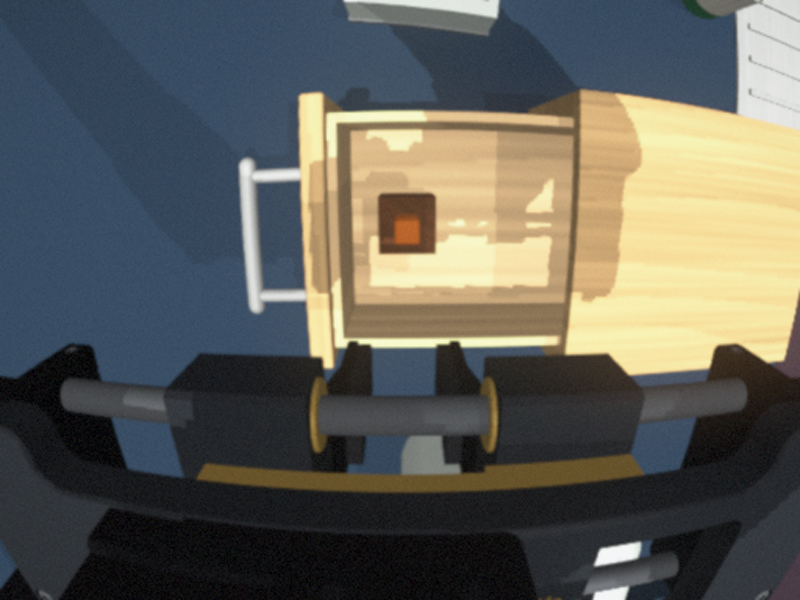

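```bash
cat >> h.py <<'E'
def orange(c,box,f):
    u0,u1,v0,v1=box; h=cv2.cvtColor(c['image'],cv2.COLOR_BGR2HSV)[v0:v1,u0:u1]
    m=cv2.inRange(h,np.array((3,180,120)),np.array((14,255,255))); v,u=np.where(m); return u.mean()+u0,v.mean()+v0,len(u),u.min()+u0,u.max()+u0,v.min()+v0,v.max()+v0
E
python3 - <<'E'
from h import *
W=load('w9');T=load('t9')
w=orange(W,(230,295,115,175),1);print(w)
print(plane(W,w[0],w[1],.09,1))
try:
    t=orange(T,(350,440,170,240),0);print(t); print(tri(ray(W,*w[:2],1),ray(T,*t[:2])))
except Exception as e: print(e)
plan((*plane(W,w[0],w[1],.092,1)[:2],.33,92.7))
E
```

```text
(np.float64(260.1564885496183), np.float64(147.03053435114504), 262, np.int64(253), np.int64(268), np.int64(138), np.int64(156))
[ 0.51176897 -0.36319172  0.09      ]
(np.float64(411.27272727272725), np.float64(208.36363636363637), 22, np.int64(408), np.int64(413), np.int64(206), np.int64(211))
(array([ 0.51128633, -0.36162306,  0.10282837]), [np.float64(0.00047559538711712226), np.float64(0.00047559538711728597)])
now [ 0.512  -0.3972  0.4018] [-1.7993e+02 -4.0000e-02  9.2390e+01] t 33.1
shift [0.0171 0.0007 0.0359] x 2  turn [-0.0013 -0.0007 -0.0054] x 1
```

{"name": "send_rows", "arguments": {
  "xyz": [
    [0.0171,0,0.035],
    [0.0171,0,0.035],
    [0,0,0],
    [0,0,0],
    [0,0,0]
  ],
  "rotation": [
    [0,0,0],
    [0,0,0],
    [0,0,-0.0054],
    [0,0,0],
    [0,0,0]
  ],
  "jaw": [0.45,0.45,0.45,0.45,0.45]
}}

```text
time_s: 33.6
tool_pos: [0.5116, -0.3644, 0.3348]
tool_rot: [179.8, 0.2, 92.7]
force: [0.4, 0.3, 1.0]
grip_width: 0.0387
grasp_force: 0.0
```

Run:
```python
from h import *
W=snap('wrist','w10');o=load('w9')
w=orange(W,(220,300,115,260),1);print(w, proj(W,(.5118,-.363,.094),1))
a=orange(o,(230,295,115,175),1)
print(tri(ray(W,*w[:2],1),ray(o,*a[:2],1)),[plane(W,*w[:2],z,1) for z in(.085,.094)])
plan((.5118,-.363,.249,92.7))
```

```text
(np.float64(258.74233128834356), np.float64(195.6523517382413), 489, np.int64(249), np.int64(268), np.int64(182), np.int64(208)) (np.float64(258.8067411577635), np.float64(199.61556973937178))
(array([ 0.51191217, -0.36499558,  0.07775357]), [np.float64(1.9103773493664796e-05), np.float64(1.9103773493815358e-05)]) [array([ 0.511782  , -0.36264795,  0.085     ]), array([ 0.51159664, -0.35973362,  0.094     ])]
now [ 0.5117 -0.3645  0.3348] [1.7981e+02 1.6000e-01 9.2690e+01] t 33.65
shift [ 0.0006 -0.0001  0.0286] x 3  turn [ 0.0034  0.0028 -0.0002] x 1
```

{"name": "send_rows", "arguments": {
  "xyz": [
    [0.001,0,0.03],
    [0,0,0.025],
    [0,0,0.018],
    [0,0,0.009],
    [0,0,0],
    [0,0,0],
    [0,0,0]
  ],
  "rotation": [
    [0,0,0],
    [0,0,0],
    [0,0,0],
    [0,0,0],
    [0,0,0],
    [0,0,0],
    [0,0,0]
  ],
  "jaw": [0.45,0.45,0.45,0.45,0.45,0.45,0.45]
}}

```text
time_s: 34.35
tool_pos: [0.5122, -0.3624, 0.2518]
tool_rot: [179.9, 0.1, 92.8]
force: [1.2, -1.0, -0.2]
grip_width: 0.0393
grasp_force: 0.0
```

{"name": "send_rows", "arguments": {
  "xyz": [
    [0,0,0],
    [0,0,0],
    [0,0,0],
    [0,0,0],
    [0,0,0],
    [0,0,0]
  ],
  "rotation": [
    [0,0,0],
    [0,0,0],
    [0,0,0],
    [0,0,0],
    [0,0,0],
    [0,0,0]
  ],
  "jaw": [0,0,0,0,0,0],
  "newtons": 30
}}

```text
time_s: 34.95
tool_pos: [0.5119, -0.3617, 0.2503]
tool_rot: [180.0, -0.0, 92.8]
force: [0.8, 1.0, 1.4]
grip_width: 0.0157
grasp_force: 30.0
```

{"name": "send_rows", "arguments": {
  "xyz": [
    [0,0,-0.01],
    [0,0,-0.02],
    [0,0,-0.03],
    [0,0,-0.03],
    [0,0,-0.03],
    [0.0326,-0.0017,0],
    [0.0326,-0.0017,0],
    [0.0326,-0.0017,0],
    [0.0326,-0.0017,0],
    [0.0326,-0.0017,0],
    [0.0326,-0.0017,0],
    [0,0,0],
    [0,0,0],
    [0,0,0]
  ],
  "rotation": [
    [0,0,0],
    [0,0,0],
    [0,0,0],
    [0,0,0],
    [0,0,0],
    [0,0,0],
    [0,0,0],
    [0,0,0],
    [0,0,0],
    [0,0,0],
    [0,0,0],
    [0,0,0],
    [0,0,0],
    [0,0,0]
  ],
  "jaw": [0,0,0,0,0,0,0,0,0,0,0,0,0,0]
}}

```text
time_s: 36.35
tool_pos: [0.4919, -0.1681, 0.3706]
tool_rot: [180.0, 0.0, 92.7]
force: [-0.5, 0.5, 0.6]
grip_width: 0.0155
grasp_force: 30.0
```

Run:
```python
from h import *
W=snap('wrist','w11');o=env.get_obs();print(o['tool_pos'],o['tool_rot'],o['grip_width'])
p=o['tool_pos'];print('tip exp',np.array(proj(W,(p[0],p[1]-.0018,p[2]-.2223),1))/.64,'btn',np.array(proj(W,(.4922,-.1685,.042),1))/.64)
s=snap('scene','s11');print('tip',proj(s,(p[0],p[1]-.0018,p[2]-.2223)))
im=cv2.resize(W['image'],(800,600),interpolation=cv2.INTER_CUBIC); im[350:600,:333]=cv2.resize(s['image'][110:200,170:290],(333,250),interpolation=cv2.INTER_CUBIC)
cv2.imwrite('pics/w11_b.png',im)
```

```text
[ 0.49194385 -0.16836557  0.37049415] [1.79973877e+02 4.14454360e-02 9.26369940e+01] 0.01596136637384506
tip exp [405.16918148 332.32950628] btn [404.93079966 274.04429653]
tip (np.float64(208.6950988805326), np.float64(144.96913874123007))
```

View pics/w11_b.png

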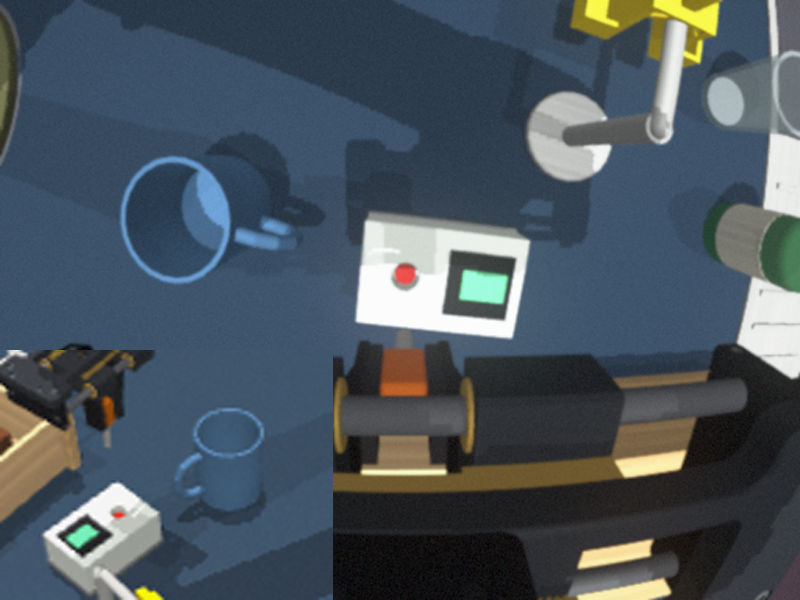

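The tip is at (404,331) and the button at (404,275), both as predicted. I lower the pin.

{"name": "send_rows", "arguments": {
  "xyz": [
    [0.0015,0,0.03],
    [0,0,0.03],
    [0,0,0.02],
    [0,0,0.015],
    [0,0,0.005],
    [0,0,0.003],
    [0,0,0.003],
    [0,0,0],
    [0,0,0]
  ],
  "rotation": [
    [0,0,0],
    [0,0,0],
    [0,0,0],
    [0,0,0],
    [0,0,0],
    [0,0,0],
    [0,0,0],
    [0,0,0],
    [0,0,0]
  ],
  "jaw": [0,0,0,0,0,0,0,0,0]
}}

```text
time_s: 37.35
tool_pos: [0.4923, -0.1655, 0.2648]
tool_rot: [179.9, 0.0, 92.8]
force: [0.3, -0.6, -0.6]
grip_width: 0.0158
grasp_force: 30.0
```

{"name": "send_rows", "arguments": {
  "xyz": [
    [0,0,0.002],
    [0,0,0.002],
    [0,0,0.001],
    [0,0,0],
    [0,0,0]
  ],
  "rotation": [
    [0,0,0],
    [0,0,0],
    [0,0,0],
    [0,0,0],
    [0,0,0]
  ],
  "jaw": [0,0,0,0,0]
}}

```text
time_s: 37.85
tool_pos: [0.4924, -0.1654, 0.2596]
tool_rot: [179.9, 0.0, 92.8]
force: [0.5, -0.7, 4.0]
grip_width: 0.0156
grasp_force: 30.0
```

{"name": "send_rows", "arguments": {
  "xyz": [
    [0,0,0.001],
    [0,0,0.001],
    [0,0,0],
    [0,0,0]
  ],
  "rotation": [
    [0,0,0],
    [0,0,0],
    [0,0,0],
    [0,0,0]
  ],
  "jaw": [0,0,0,0]
}}

```text
time_s: 38.25
tool_pos: [0.4926, -0.1656, 0.2587]
tool_rot: [179.9, -0.0, 92.8]
force: [-1.4, 0.3, 12.8]
grip_width: 0.016
grasp_force: 30.0
```

{"name": "send_rows", "arguments": {
  "xyz": [
    [0,0,-0.01],
    [0,0,-0.02],
    [0,0,-0.03],
    [0,0,-0.03],
    [0,0,-0.022],
    [0,0,0],
    [0,0,0]
  ],
  "rotation": [
    [0,0,0],
    [0,0,0],
    [0,0,0],
    [0,0,0],
    [0,0,0],
    [0,0,0],
    [0,0,0]
  ],
  "jaw": [0,0,0,0,0,0,0]
}}

```text
time_s: 38.95
tool_pos: [0.4917, -0.1651, 0.3685]
tool_rot: [-180.0, -0.0, 92.8]
force: [0.3, 0.1, -1.4]
grip_width: 0.016
grasp_force: 30.0
```

```bash
python3 -c "
from h import *
plan((.5119,-.3617,.3703,92.75))"
```

```text
now [ 0.4917 -0.1651  0.3685] [-1.7995e+02 -3.0000e-02  9.2790e+01] t 38.95
shift [-0.0395  0.0021 -0.0004] x 5  turn [-0.0008 -0.0005  0.0007] x 1
```

{"name": "send_rows", "arguments": {
  "xyz": [
    [-0.033,0.0018,0],
    [-0.033,0.0018,0],
    [-0.033,0.0018,0],
    [-0.033,0.0018,0],
    [-0.033,0.0018,0],
    [-0.0325,0.0018,0],
    [0,0,0],
    [0,0,0],
    [0,0,0],
    [0,0,0]
  ],
  "rotation": [
    [0,0,0],
    [0,0,0],
    [0,0,0],
    [0,0,0],
    [0,0,0],
    [0,0,0],
    [0,0,0],
    [0,0,0],
    [0,0,0],
    [0,0,0]
  ],
  "jaw": [0,0,0,0,0,0,0,0,0,0]
}}

```text
time_s: 39.95
tool_pos: [0.5128, -0.3606, 0.3685]
tool_rot: [-180.0, -0.1, 92.9]
force: [0.6, 0.1, -0.6]
grip_width: 0.0154
grasp_force: 30.0
```

```bash
python3 -c "
from h import *
plan((.5119,-.3617,.2503,92.75))"
```

```text
now [ 0.5128 -0.3606  0.3685] [-1.7998e+02 -9.0000e-02  9.2890e+01] t 39.95
shift [-0.0004 -0.0003  0.0394] x 3  turn [-0.0004 -0.0016  0.0025] x 1
```

{"name": "send_rows", "arguments": {
  "xyz": [
    [-0.0011,-0.0008,0.03],
    [0,0,0.03],
    [0,0,0.018],
    [0,0,0],
    [0,0,0],
    [0,0,0.006],
    [0,0,0.006],
    [0,0,0],
    [0,0,0]
  ],
  "rotation": [
    [0,0,0],
    [0,0,0],
    [0,0,0],
    [0,0,0],
    [0,0,0],
    [0,0,0],
    [0,0,0],
    [0,0,0],
    [0,0,0]
  ],
  "jaw": [0,0,0,0,0,0,0,0,0]
}}

```text
time_s: 40.85
tool_pos: [0.5117, -0.3632, 0.2793]
tool_rot: [180.0, -0.0, 92.8]
force: [0.0, 0.6, -1.2]
grip_width: 0.0159
grasp_force: 30.0
```

{"name": "send_rows", "arguments": {
  "xyz": [
    [0.001,0,0.004],
    [0,0,0.008],
    [0,0,0.008],
    [0,0,0.005],
    [0,0,0.002],
    [0,0,0],
    [0,0,0]
  ],
  "rotation": [
    [0,0,0],
    [0,0,0],
    [0,0,0],
    [0,0,0],
    [0,0,0],
    [0,0,0],
    [0,0,0]
  ],
  "jaw": [0,0,0,0,0,0,0]
}}

```text
time_s: 41.55
tool_pos: [0.5116, -0.3624, 0.2523]
tool_rot: [180.0, 0.0, 92.8]
force: [0.1, -0.6, -0.6]
grip_width: 0.0155
grasp_force: 30.0
```

{"name": "send_rows", "arguments": {
  "xyz": [
    [0,0,0.001],
    [0,0,0.001],
    [0,0,0],
    [0,0,0]
  ],
  "rotation": [
    [0,0,0],
    [0,0,0],
    [0,0,0],
    [0,0,0]
  ],
  "jaw": [0,0,0,0]
}}

```text
time_s: 41.95
tool_pos: [0.5117, -0.3623, 0.2503]
tool_rot: [180.0, 0.0, 92.8]
force: [0.8, 0.6, 0.6]
grip_width: 0.0155
grasp_force: 30.0
```

{"name": "send_rows", "arguments": {
  "xyz": [
    [0,0,0],
    [0,0,0],
    [0,0,0],
    [0,0,0],
    [0,0,-0.02],
    [0,0,-0.03],
    [0,0,-0.03],
    [0,0,-0.03],
    [-0.0018,-0.0324,0],
    [-0.0018,-0.0324,0],
    [-0.0018,-0.0325,0],
    [0,0,0],
    [0,0,0],
    [0,0,0]
  ],
  "rotation": [
    [0,0,0],
    [0,0,0],
    [0,0,0],
    [0,0,0],
    [0,0,0],
    [0,0,0],
    [0,0,0],
    [0,0,0],
    [0,0,0],
    [0,0,0],
    [0,0,0],
    [0,0,0],
    [0,0,0],
    [0,0,0]
  ],
  "jaw": [0.4,0.4,0.4,0.4,0.4,0.4,0.4,0.4,0.28,0.28,0.28,0.28,0.28,0.28]
}}

```text
time_s: 43.35
tool_pos: [0.4158, -0.3718, 0.3603]
tool_rot: [180.0, 0.0, 92.9]
force: [0.5, 0.8, -0.3]
grip_width: 0.0244
grasp_force: 0.0
```

Run:
```python
from h import *
W=snap('wrist','w12')
plan((.4148,-.3724,.2635,92.5))
cv2.imwrite('pics/w12_b.png',W['image'])
```

```text
now [ 0.4159 -0.3717  0.3601] [1.7999e+02 1.0000e-02 9.2870e+01] t 43.4
shift [-0.0002 -0.0004  0.0322] x 3  turn [0.0002 0.0002 0.0065] x 1
```

View pics/w12_b.png

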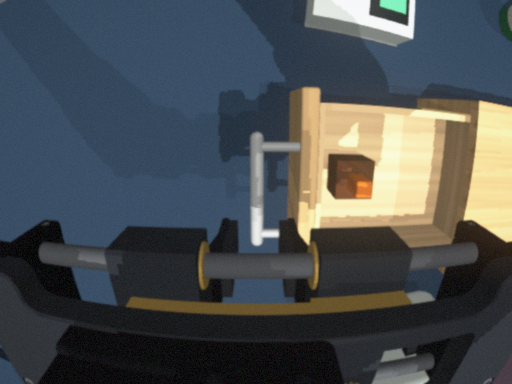

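The pin's orange head sits on the block at (363,187), and the handle lies at col 257 between the fingers. I check the seating numerically while planning.

Run:
```python
from h import *
W=load('w12'); print(orange(W,(330,390,140,230),1))
for z in (.062,.094,.104): print(z,[np.round(proj(W,(.5118+a,-.363+b,z),1),1) for a in(-.008,.008) for b in(-.008,.008)])
s=load('s11');S=snap('scene','s12')
o=orange(S,(85,180,120,200),0);print('scene',o[:3],proj(S,(.5118,-.363,.078)),tri(ray(W,*orange(W,(330,390,140,230),1)[:2],1),ray(S,*o[:2])))
```

```text
(np.float64(361.89925373134326), np.float64(187.57462686567163), 268, np.int64(348), np.int64(371), np.int64(175), np.int64(197))
0.062 [array([346.4, 186.2]), array([348.4, 170.7]), array([361.1, 187. ]), array([363.2, 171.7])]
0.094 [array([356.2, 196. ]), array([358.6, 178.9]), array([372.2, 196.7]), array([374.8, 179.9])]
0.104 [array([359.7, 199.5]), array([362.2, 181.8]), array([376.1, 200.1]), array([378.9, 182.8])]
scene (np.float64(163.7037037037037), np.float64(136.51851851851853), 54) (np.float64(164.0387759931176), np.float64(136.9943758668386)) (array([ 0.51263187, -0.36533383,  0.08004441]), [np.float64(0.0015427671161161545), np.float64(0.0015427671161161115)])
```

{"name": "send_rows", "arguments": {
  "xyz": [
    [-0.0005,-0.001,0.03],
    [0,0,0.03],
    [0,0,0.02],
    [0,0,0.012],
    [0,0,0.004],
    [0,0,0],
    [0,0,0],
    [0,0,0],
    [0,0,0],
    [0,0,0]
  ],
  "rotation": [
    [0,0,0],
    [0,0,0],
    [0,0,0],
    [0,0,0],
    [0,0,0],
    [0,0,0],
    [0,0,0],
    [0,0,0],
    [0,0,0],
    [0,0,0]
  ],
  "jaw": [0.28,0.28,0.28,0.28,0.28,0.28,0,0,0,0],
  "newtons": 30
}}

```text
time_s: 44.45
tool_pos: [0.4144, -0.3731, 0.2651]
tool_rot: [179.9, 0.1, 92.8]
force: [0.7, -0.3, 1.6]
grip_width: 0.0101
grasp_force: 30.0
```

{"name": "send_rows", "arguments": {
  "xyz": [
    [0,0.006,0],
    [0,0.012,0],
    [0,0.015,0],
    [0,0.015,0],
    [0,0.015,0],
    [0,0.015,0],
    [0,0.015,0],
    [0,0.015,0],
    [0,0.015,0],
    [0,0.012,0],
    [0,0.007,0],
    [0,0.003,0],
    [0,0.002,0],
    [0,0,0],
    [0,0,0]
  ],
  "rotation": [
    [0,0,0],
    [0,0,0],
    [0,0,0],
    [0,0,0],
    [0,0,0],
    [0,0,0],
    [0,0,0],
    [0,0,0],
    [0,0,0],
    [0,0,0],
    [0,0,0],
    [0,0,0],
    [0,0,0],
    [0,0,0],
    [0,0,0]
  ],
  "jaw": [0,0,0,0,0,0,0,0,0,0,0,0,0,0,0]
}}

```text
time_s: 45.95
tool_pos: [0.5611, -0.3658, 0.2651]
tool_rot: [179.9, 0.0, 92.8]
force: [0.3, 0.2, 5.1]
grip_width: 0.0099
grasp_force: 30.0
```

{"name": "send_rows", "arguments": {
  "xyz": [
    [0,0.001,0],
    [0,0.001,0],
    [0,0,0],
    [0,0,0]
  ],
  "rotation": [
    [0,0,0],
    [0,0,0],
    [0,0,0],
    [0,0,0]
  ],
  "jaw": [0,0,0,0]
}}

```text
time_s: 46.35
tool_pos: [0.5627, -0.3658, 0.2651]
tool_rot: [180.0, 0.0, 92.8]
force: [-0.8, 1.4, 6.7]
grip_width: 0.0103
grasp_force: 30.0
```

{"name": "send_rows", "arguments": {
  "xyz": [
    [0,0.001,0],
    [0,0.001,0],
    [0,0,0],
    [0,0,0]
  ],
  "rotation": [
    [0,0,0],
    [0,0,0],
    [0,0,0],
    [0,0,0]
  ],
  "jaw": [0,0,0,0]
}}

```text
time_s: 46.75
tool_pos: [0.5639, -0.3659, 0.2651]
tool_rot: [-179.9, -0.0, 92.7]
force: [-3.4, 1.5, 7.2]
grip_width: 0.0101
grasp_force: 30.0
```

{"name": "send_rows", "arguments": {
  "xyz": [
    [0,0.001,0],
    [0,0.001,0],
    [0,0,0],
    [0,0,0]
  ],
  "rotation": [
    [0,0,0],
    [0,0,0],
    [0,0,0],
    [0,0,0]
  ],
  "jaw": [0,0,0,0]
}}

```text
time_s: 47.15
tool_pos: [0.5645, -0.3661, 0.2651]
tool_rot: [-179.7, -0.1, 92.7]
force: [-7.3, 2.7, 11.2]
grip_width: 0.0098
grasp_force: 30.0
```

{"name": "send_rows", "arguments": {
  "xyz": [
    [0,0,0],
    [0,0,0],
    [0,0,0],
    [0,0,-0.02],
    [0,0,-0.03],
    [0,0,-0.04],
    [0,0,-0.04],
    [0,-0.03,-0.03],
    [0,-0.04,0],
    [0,-0.04,0],
    [0,0,0],
    [0,0,0],
    [0,0,0]
  ],
  "rotation": [
    [0,0,0],
    [0,0,0],
    [0,0,0],
    [0,0,0],
    [0,0,0],
    [0,0,0],
    [0,0,0],
    [0,0,0],
    [0,0,0],
    [0,0,0],
    [0,0,0],
    [0,0,0],
    [0,0,0]
  ],
  "jaw": [0.26,0.26,0.26,0.26,0.26,0.26,0.26,0.26,0.26,0.26,0.26,0.26,0.26]
}}

```text
time_s: 48.45
tool_pos: [0.4578, -0.3701, 0.424]
tool_rot: [180.0, -0.0, 92.9]
force: [-0.1, -0.0, -0.4]
grip_width: 0.0223
grasp_force: 0.0
```

Run:
```python
from h import *
S=snap('scene','s13');T=snap('top','t13')
a=load('scene0')['image'];d=cv2.absdiff(S['image'],a)[130:230,60:175];print('cab diff',d.max(2).mean())
im=np.hstack([cv2.resize(S['image'],(520,390)),cv2.resize(T['image'][90:215,350:460],(280,390))])
cv2.imwrite('pics/f.png',im)
```

```text
cab diff 2.2898260869565217
```

View pics/f.png

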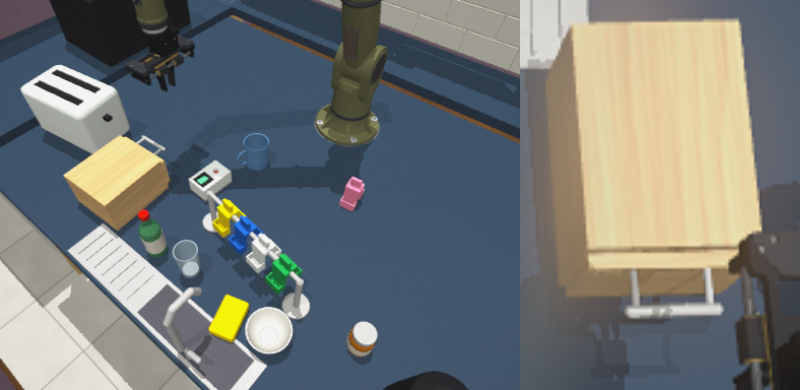

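The drawer is shut, as at the start. All four saddles hang at (225,217), (243,235), (263,252) and (284,271), and the bystanders and the pink one have not moved.

```bash
python3 -c "
from cell import env
print(env.sign_off())"
```

```text
the job is handed in; nothing more can be done
None
```

I hung the four saddles that were present (white, green, blue and yellow) on the bar, pressed the start button fully with the pin, put the pin back in its block, shut the drawer, and handed the job in at about 48 s; the verdict was not shown.

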